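Load a layer of watch cases on the packing turntable

ROBOT

A 6-joint arm with a two-finger parallel gripper is mounted at the origin on the work surface. World frame = base frame: x ahead of the robot, y to its left, z up, the work surface at z = 0. Lengths are in m, angles in rad, forces in N, time in s.
With the tool pointing down it reaches from about 0.225 to 0.875 m from the base axis. Payload 3.4 kg.
Tool frame: the origin (TCP) lies on the mounting face of the last link; the fingertips stand 173 mm ahead of it and the grasp point (between the pads) lies 155 mm ahead of it; z points along the fingers, y is the line along which they close (so a half turn about z gives the same grasp; the last joint's range is limited). The gripper opens to 85 mm and grips with 20 to 120 N. Pads are 22 mm wide; open, the fingers measure 114 mm over their backs; the gripper's body (76 mm by 85 mm) begins 54 mm behind the grasp point. The pads swing forward as they close: fully open they stand 13 mm farther back than shut.
Start: joints at [-1.349, 0.276, 1.505, -0, 1.361, -0.121], TCP at [0.193, -0.542, 0.405] pointing down, gripper open.
Joint ranges: [-2.89, 2.89], [-0.75, 2.08], [0.22, 2.7], [-1.18, 4.32], [0.11, 2.71], [-2.7, 2.7]. Speed limits (rad/s): [2.57, 2.57, 3.14, 3.14, 3.14, 3.14].

INTERFACE

Orientations are given as a unit quaternion [w, x, y, z].
In Python, from rig import manip gives the robot as it stands.
- The arm moves only by the tool carry_out, never from a script. Its arguments are lists of equal length, an entry for each row: "linear": the shift along the world's x, y, z each as a share of 500 mm, from -1 to 1, a list of three; "angular": the turn, a rotation vector about the world's x, y, z each as a share of 0.08 rad, from -1 to 1, a list of three; "hand": the opening, from 0 (shut) to 1 (fully open). In form: {"linear": [[x, y, z], ...], "angular": [[rx, ry, rz], ...], "hand": [hand, ...]}. A call has 1 to 8 rows; each row shifts and turns the commanded pose from where the row before left it; what a row does not reach is not made up. A row lasts 1/12 s, in which the tool goes at most 41.7 mm and 7.16 degrees, less where a joint would pass 70% of its speed; a pose out of reach is approached as far as the arm can. A call with a number of a shift or a turn outside -1 to 1 is refused whole. A call with a gripper value outside its range is refused whole. The fingers move at their own pace and stop on an object; "force" is the grip in N (left out, the last holds). Time passes only in rows, so rows that do not move let the fingers close. It gives the time, the measured TCP pose, the force, the opening and the grip force at its end, in the units of the state.
- manip.get_state(): the state, without advancing time (a new reading comes with each control period).
- manip.get_image(name): name is "side" or "top"; returns the picture (420x560x3 uint8, red, green, blue); there is no depth.
- manip.camera_params(name): a dict with "fx", "fy", "cx", "cy" (pixels), "view" (4x4, takes a point from world to camera coordinates). Camera axes: x right, y down, z forward; pixel columns grow to the right and rows downward; lengths in m; the calibration is good to about 2 mm. A picture is of the moment at which its call begins. camera_params takes no time and is no camera call.
- manip.sign_off(): hands the job in; it is judged then, once.
The state is a dict: "clock": time; "qpos": joint angles; "qd": joint speeds; "effort": joint torques, N m; "position": TCP position; "ee_rot": TCP orientation; "contact_force": force on the tool from outside, world axes, zero at the start; "moment": the same for the moment, N m; "width": finger opening in m; "gripper_force": force on a finger pad.
Only numpy, scipy, OpenCV 4.12 (cv2) and the standard library are available. Lean on these libraries where they do the work, as an engineer would, in place of code of your own. Each camera call takes 0.05 s, during which the arm holds its last target. There are 200 camera calls.

TASK

Get the serviced watches ready for dispatch: turn the packing turntable fully to its loading stop, then, with it there, set every watch case from the mat upright into the printed outlines on the pallet slab, one case to an outline, each with its clasp end facing outwards to the printed bar (if there are only four cases, any one outline stays empty). When the layer is complete, turn the table fully round to its strapping stop with all the cases still lying squarely in their outlines, let go, and leave the other things on the bench where they are.

Things in the scene. Friction and masses are not known exactly. Their poses are not given: they have to be found in the camera images.
- case0: Watch transit case, one of up to five alike (an absent one reads None): grey plastic box 80 x 53 mm, 40 mm high, 0.25 kg or so, with a black grip rib standing on the middle of its lid, 40 mm long (along the case's x), 14 mm wide (y) and 26 mm tall, so its top is 66 mm above the underside. Origin: centre of the underside; x along the length towards the end with the steel clasp, z up.
- case1: Watch transit case, one of up to five alike (an absent one reads None): grey plastic box 80 x 53 mm, 40 mm high, 0.25 kg or so, with a black grip rib standing on the middle of its lid, 40 mm long (along the case's x), 14 mm wide (y) and 26 mm tall, so its top is 66 mm above the underside. Origin: centre of the underside; x along the length towards the end with the steel clasp, z up.
- case2: Watch transit case, one of up to five alike (an absent one reads None): grey plastic box 80 x 53 mm, 40 mm high, 0.25 kg or so, with a black grip rib standing on the middle of its lid, 40 mm long (along the case's x), 14 mm wide (y) and 26 mm tall, so its top is 66 mm above the underside. Origin: centre of the underside; x along the length towards the end with the steel clasp, z up.
- case3: Watch transit case, one of up to five alike (an absent one reads None): grey plastic box 80 x 53 mm, 40 mm high, 0.25 kg or so, with a black grip rib standing on the middle of its lid, 40 mm long (along the case's x), 14 mm wide (y) and 26 mm tall, so its top is 66 mm above the underside. Origin: centre of the underside; x along the length towards the end with the steel clasp, z up.
- case4: Watch transit case, one of up to five alike (an absent one reads None): grey plastic box 80 x 53 mm, 40 mm high, 0.25 kg or so, with a black grip rib standing on the middle of its lid, 40 mm long (along the case's x), 14 mm wide (y) and 26 mm tall, so its top is 66 mm above the underside. Origin: centre of the underside; x along the length towards the end with the steel clasp, z up.
- case0_clasp (a point): Outer face of the steel clasp of case0: it stands 5 mm out from the middle of one short end (45 mm from the case's centre, 30 mm above its underside); a steel strip also shows on top of the lid at that end.
- case1_clasp (a point): Outer face of the steel clasp of case1: it stands 5 mm out from the middle of one short end (45 mm from the case's centre, 30 mm above its underside); a steel strip also shows on top of the lid at that end.
- case2_clasp (a point): Outer face of the steel clasp of case2: it stands 5 mm out from the middle of one short end (45 mm from the case's centre, 30 mm above its underside); a steel strip also shows on top of the lid at that end.
- case3_clasp (a point): Outer face of the steel clasp of case3: it stands 5 mm out from the middle of one short end (45 mm from the case's centre, 30 mm above its underside); a steel strip also shows on top of the lid at that end.
- case4_clasp (a point): Outer face of the steel clasp of case4: it stands 5 mm out from the middle of one short end (45 mm from the case's centre, 30 mm above its underside); a steel strip also shows on top of the lid at that end.
- place0 (a point): Centre of a printed 80 x 53 mm black outline on the pallet slab's top face (crosswise row of three, side by side); x along its length, pointing outwards to the slab's edge and to the short thick black bar printed just outside that end. Turns with the slab. Neighbouring outlines leave 8 mm between cases.
- place1 (a point): Centre of a printed 80 x 53 mm black outline on the pallet slab's top face (crosswise row of three, side by side (middle one)); x along its length, pointing outwards to the slab's edge and to the short thick black bar printed just outside that end. Turns with the slab. Neighbouring outlines leave 8 mm between cases.
- place2 (a point): Centre of a printed 80 x 53 mm black outline on the pallet slab's top face (crosswise row of three, side by side); x along its length, pointing outwards to the slab's edge and to the short thick black bar printed just outside that end. Turns with the slab. Neighbouring outlines leave 8 mm between cases.
- place3 (a point): Centre of a printed 80 x 53 mm black outline on the pallet slab's top face (lengthwise row of two, end to end); x along its length, pointing outwards to the slab's edge and to the short thick black bar printed just outside that end. Turns with the slab. Neighbouring outlines leave 8 mm between cases.
- place4 (a point): Centre of a printed 80 x 53 mm black outline on the pallet slab's top face (lengthwise row of two, end to end); x along its length, pointing outwards to the slab's edge and to the short thick black bar printed just outside that end. Turns with the slab. Neighbouring outlines leave 8 mm between cases.
- turntable (a joint): Angle of the turntable in rad, growing anticlockwise seen from above: 0 at the loading stop, 1.571 at the strapping stop, with hard end stops at both. It stays where it is left (stiff bearing, about 3 N at the turning post).
- axis (a point): Point on the turntable's upright axis, in the plane of the top face of the plywood pallet slab (184 x 220 mm), which is fixed to the turntable; that face is 45 mm above the bench.
- turn_base: Fixed round steel base of the turntable, 200 mm across; origin at the centre of its underside, on the axis. Two dark flat feet stick out of it to show where the post's arm stands at the two stops: seen from above the post goes anticlockwise from the loading foot (farther from the robot) to the strapping foot (nearer to the robot).
- post (a point): Top of the turntable's turning post: an upright round steel bar, 16 mm across, 165 mm from the axis, off one corner of the slab; it stands free from about 30 mm to 130 mm above the bench (the slab's top is at 45 mm). Push or pinch it to turn the table.
- mat: Pale green bench mat fixed to the bench, 300 mm (x) by 420 mm (y), 2 mm thick; the cases start on it. Origin: centre of its underside.
- loupe: Green eye loupe, 34 mm tall, 38 mm across, standing on the bench. Bystander. Origin: centre of its underside.
- jar: Glass jar with steel cap, 52 mm across, 60 mm tall. Bystander. Origin: centre of its underside.
- driver: Screwdriver 140 mm long lying on the bench. Bystander. Origin: about its middle, on its underside.
- vice: Movement holder: black round foot 90 mm across, with a bar-shaped aluminium head up to 93 mm high. Bystander. Origin: centre of its underside.
Mind the look-alikes: they are no part of the job. Leave any purple or yellow look-alike of the case1 alone.

How it is judged:
On the way, in this order (a step that is already met when the one before it is completed fails the run):
1. the turntable is at its loading stop (joint below 0.06 rad) (value of joint turntable below 0.06 rad), for 0.2 s.
2. with the turntable at the loading stop (below 0.10 rad), every case present lies in an outline, clasp outwards, released (((horizontal distance between case0 and place0 below 0.01 m and angle between the x axis of case0 and the x axis of place0, either way round below 0.13 rad and x of case0_clasp in the frame of place0 above 0.025 m and z of case0 in the frame of place0 below 0.006 m) or (horizontal distance between case0 and place1 below 0.01 m and angle between the x axis of case0 and the x axis of place1, either way round below 0.13 rad and x of case0_clasp in the frame of place1 above 0.025 m and z of case0 in the frame of place1 below 0.006 m) or (horizontal distance between case0 and place2 below 0.01 m and angle between the x axis of case0 and the x axis of place2, either way round below 0.13 rad and x of case0_clasp in the frame of place2 above 0.025 m and z of case0 in the frame of place2 below 0.006 m) or (horizontal distance between case0 and place3 below 0.01 m and angle between the x axis of case0 and the x axis of place3, either way round below 0.13 rad and x of case0_clasp in the frame of place3 above 0.025 m and z of case0 in the frame of place3 below 0.006 m) or (horizontal distance between case0 and place4 below 0.01 m and angle between the x axis of case0 and the x axis of place4, either way round below 0.13 rad and x of case0_clasp in the frame of place4 above 0.025 m and z of case0 in the frame of place4 below 0.006 m)) and angle between each of case0, case1, case2, case3, case4's own z axis and vertical below 0.1 rad and height (world z) of each of case0, case1, case2, case3, case4 above 0.036 m and ((horizontal distance between case1 and place0 below 0.01 m and angle between the x axis of case1 and the x axis of place0, either way round below 0.13 rad and x of case1_clasp in the frame of place0 above 0.025 m and z of case1 in the frame of place0 below 0.006 m) or (horizontal distance between case1 and place1 below 0.01 m and angle between the x axis of case1 and the x axis of place1, either way round below 0.13 rad and x of case1_clasp in the frame of place1 above 0.025 m and z of case1 in the frame of place1 below 0.006 m) or (horizontal distance between case1 and place2 below 0.01 m and angle between the x axis of case1 and the x axis of place2, either way round below 0.13 rad and x of case1_clasp in the frame of place2 above 0.025 m and z of case1 in the frame of place2 below 0.006 m) or (horizontal distance between case1 and place3 below 0.01 m and angle between the x axis of case1 and the x axis of place3, either way round below 0.13 rad and x of case1_clasp in the frame of place3 above 0.025 m and z of case1 in the frame of place3 below 0.006 m) or (horizontal distance between case1 and place4 below 0.01 m and angle between the x axis of case1 and the x axis of place4, either way round below 0.13 rad and x of case1_clasp in the frame of place4 above 0.025 m and z of case1 in the frame of place4 below 0.006 m)) and ((horizontal distance between case2 and place0 below 0.01 m and angle between the x axis of case2 and the x axis of place0, either way round below 0.13 rad and x of case2_clasp in the frame of place0 above 0.025 m and z of case2 in the frame of place0 below 0.006 m) or (horizontal distance between case2 and place1 below 0.01 m and angle between the x axis of case2 and the x axis of place1, either way round below 0.13 rad and x of case2_clasp in the frame of place1 above 0.025 m and z of case2 in the frame of place1 below 0.006 m) or (horizontal distance between case2 and place2 below 0.01 m and angle between the x axis of case2 and the x axis of place2, either way round below 0.13 rad and x of case2_clasp in the frame of place2 above 0.025 m and z of case2 in the frame of place2 below 0.006 m) or (horizontal distance between case2 and place3 below 0.01 m and angle between the x axis of case2 and the x axis of place3, either way round below 0.13 rad and x of case2_clasp in the frame of place3 above 0.025 m and z of case2 in the frame of place3 below 0.006 m) or (horizontal distance between case2 and place4 below 0.01 m and angle between the x axis of case2 and the x axis of place4, either way round below 0.13 rad and x of case2_clasp in the frame of place4 above 0.025 m and z of case2 in the frame of place4 below 0.006 m)) and ((horizontal distance between case3 and place0 below 0.01 m and angle between the x axis of case3 and the x axis of place0, either way round below 0.13 rad and x of case3_clasp in the frame of place0 above 0.025 m and z of case3 in the frame of place0 below 0.006 m) or (horizontal distance between case3 and place1 below 0.01 m and angle between the x axis of case3 and the x axis of place1, either way round below 0.13 rad and x of case3_clasp in the frame of place1 above 0.025 m and z of case3 in the frame of place1 below 0.006 m) or (horizontal distance between case3 and place2 below 0.01 m and angle between the x axis of case3 and the x axis of place2, either way round below 0.13 rad and x of case3_clasp in the frame of place2 above 0.025 m and z of case3 in the frame of place2 below 0.006 m) or (horizontal distance between case3 and place3 below 0.01 m and angle between the x axis of case3 and the x axis of place3, either way round below 0.13 rad and x of case3_clasp in the frame of place3 above 0.025 m and z of case3 in the frame of place3 below 0.006 m) or (horizontal distance between case3 and place4 below 0.01 m and angle between the x axis of case3 and the x axis of place4, either way round below 0.13 rad and x of case3_clasp in the frame of place4 above 0.025 m and z of case3 in the frame of place4 below 0.006 m)) and ((horizontal distance between case4 and place0 below 0.01 m and angle between the x axis of case4 and the x axis of place0, either way round below 0.13 rad and x of case4_clasp in the frame of place0 above 0.025 m and z of case4 in the frame of place0 below 0.006 m) or (horizontal distance between case4 and place1 below 0.01 m and angle between the x axis of case4 and the x axis of place1, either way round below 0.13 rad and x of case4_clasp in the frame of place1 above 0.025 m and z of case4 in the frame of place1 below 0.006 m) or (horizontal distance between case4 and place2 below 0.01 m and angle between the x axis of case4 and the x axis of place2, either way round below 0.13 rad and x of case4_clasp in the frame of place2 above 0.025 m and z of case4 in the frame of place2 below 0.006 m) or (horizontal distance between case4 and place3 below 0.01 m and angle between the x axis of case4 and the x axis of place3, either way round below 0.13 rad and x of case4_clasp in the frame of place3 above 0.025 m and z of case4 in the frame of place3 below 0.006 m) or (horizontal distance between case4 and place4 below 0.01 m and angle between the x axis of case4 and the x axis of place4, either way round below 0.13 rad and x of case4_clasp in the frame of place4 above 0.025 m and z of case4 in the frame of place4 below 0.006 m)) and linear speed of each of case0, case1, case2, case3, case4 below 0.02 m/s and value of joint turntable below 0.1 rad and contact force between the fingers and case0 below 0.1 N and contact force between the fingers and case1 below 0.1 N and contact force between the fingers and case2 below 0.1 N and contact force between the fingers and case3 below 0.1 N and contact force between the fingers and case4 below 0.1 N), for 0.2 s.
3. the turntable is at its strapping stop (above 1.51 rad) (value of joint turntable above 1.51 rad), for 0.2 s.
At the end, for the whole second after the job is handed in: The turntable is within 0.06 rad of its strapping stop (above 1.51 rad) and every case present lies at rest, flat on the slab, its centre within 10 mm of an outline's centre and square to it within 0.13 rad, clasp end outwards (((horizontal distance between case0 and place0 below 0.01 m and angle between the x axis of case0 and the x axis of place0, either way round below 0.13 rad and x of case0_clasp in the frame of place0 above 0.025 m and z of case0 in the frame of place0 below 0.006 m) or (horizontal distance between case0 and place1 below 0.01 m and angle between the x axis of case0 and the x axis of place1, either way round below 0.13 rad and x of case0_clasp in the frame of place1 above 0.025 m and z of case0 in the frame of place1 below 0.006 m) or (horizontal distance between case0 and place2 below 0.01 m and angle between the x axis of case0 and the x axis of place2, either way round below 0.13 rad and x of case0_clasp in the frame of place2 above 0.025 m and z of case0 in the frame of place2 below 0.006 m) or (horizontal distance between case0 and place3 below 0.01 m and angle between the x axis of case0 and the x axis of place3, either way round below 0.13 rad and x of case0_clasp in the frame of place3 above 0.025 m and z of case0 in the frame of place3 below 0.006 m) or (horizontal distance between case0 and place4 below 0.01 m and angle between the x axis of case0 and the x axis of place4, either way round below 0.13 rad and x of case0_clasp in the frame of place4 above 0.025 m and z of case0 in the frame of place4 below 0.006 m)) and angle between each of case0, case1, case2, case3, case4's own z axis and vertical below 0.1 rad and height (world z) of each of case0, case1, case2, case3, case4 above 0.036 m and ((horizontal distance between case1 and place0 below 0.01 m and angle between the x axis of case1 and the x axis of place0, either way round below 0.13 rad and x of case1_clasp in the frame of place0 above 0.025 m and z of case1 in the frame of place0 below 0.006 m) or (horizontal distance between case1 and place1 below 0.01 m and angle between the x axis of case1 and the x axis of place1, either way round below 0.13 rad and x of case1_clasp in the frame of place1 above 0.025 m and z of case1 in the frame of place1 below 0.006 m) or (horizontal distance between case1 and place2 below 0.01 m and angle between the x axis of case1 and the x axis of place2, either way round below 0.13 rad and x of case1_clasp in the frame of place2 above 0.025 m and z of case1 in the frame of place2 below 0.006 m) or (horizontal distance between case1 and place3 below 0.01 m and angle between the x axis of case1 and the x axis of place3, either way round below 0.13 rad and x of case1_clasp in the frame of place3 above 0.025 m and z of case1 in the frame of place3 below 0.006 m) or (horizontal distance between case1 and place4 below 0.01 m and angle between the x axis of case1 and the x axis of place4, either way round below 0.13 rad and x of case1_clasp in the frame of place4 above 0.025 m and z of case1 in the frame of place4 below 0.006 m)) and ((horizontal distance between case2 and place0 below 0.01 m and angle between the x axis of case2 and the x axis of place0, either way round below 0.13 rad and x of case2_clasp in the frame of place0 above 0.025 m and z of case2 in the frame of place0 below 0.006 m) or (horizontal distance between case2 and place1 below 0.01 m and angle between the x axis of case2 and the x axis of place1, either way round below 0.13 rad and x of case2_clasp in the frame of place1 above 0.025 m and z of case2 in the frame of place1 below 0.006 m) or (horizontal distance between case2 and place2 below 0.01 m and angle between the x axis of case2 and the x axis of place2, either way round below 0.13 rad and x of case2_clasp in the frame of place2 above 0.025 m and z of case2 in the frame of place2 below 0.006 m) or (horizontal distance between case2 and place3 below 0.01 m and angle between the x axis of case2 and the x axis of place3, either way round below 0.13 rad and x of case2_clasp in the frame of place3 above 0.025 m and z of case2 in the frame of place3 below 0.006 m) or (horizontal distance between case2 and place4 below 0.01 m and angle between the x axis of case2 and the x axis of place4, either way round below 0.13 rad and x of case2_clasp in the frame of place4 above 0.025 m and z of case2 in the frame of place4 below 0.006 m)) and ((horizontal distance between case3 and place0 below 0.01 m and angle between the x axis of case3 and the x axis of place0, either way round below 0.13 rad and x of case3_clasp in the frame of place0 above 0.025 m and z of case3 in the frame of place0 below 0.006 m) or (horizontal distance between case3 and place1 below 0.01 m and angle between the x axis of case3 and the x axis of place1, either way round below 0.13 rad and x of case3_clasp in the frame of place1 above 0.025 m and z of case3 in the frame of place1 below 0.006 m) or (horizontal distance between case3 and place2 below 0.01 m and angle between the x axis of case3 and the x axis of place2, either way round below 0.13 rad and x of case3_clasp in the frame of place2 above 0.025 m and z of case3 in the frame of place2 below 0.006 m) or (horizontal distance between case3 and place3 below 0.01 m and angle between the x axis of case3 and the x axis of place3, either way round below 0.13 rad and x of case3_clasp in the frame of place3 above 0.025 m and z of case3 in the frame of place3 below 0.006 m) or (horizontal distance between case3 and place4 below 0.01 m and angle between the x axis of case3 and the x axis of place4, either way round below 0.13 rad and x of case3_clasp in the frame of place4 above 0.025 m and z of case3 in the frame of place4 below 0.006 m)) and ((horizontal distance between case4 and place0 below 0.01 m and angle between the x axis of case4 and the x axis of place0, either way round below 0.13 rad and x of case4_clasp in the frame of place0 above 0.025 m and z of case4 in the frame of place0 below 0.006 m) or (horizontal distance between case4 and place1 below 0.01 m and angle between the x axis of case4 and the x axis of place1, either way round below 0.13 rad and x of case4_clasp in the frame of place1 above 0.025 m and z of case4 in the frame of place1 below 0.006 m) or (horizontal distance between case4 and place2 below 0.01 m and angle between the x axis of case4 and the x axis of place2, either way round below 0.13 rad and x of case4_clasp in the frame of place2 above 0.025 m and z of case4 in the frame of place2 below 0.006 m) or (horizontal distance between case4 and place3 below 0.01 m and angle between the x axis of case4 and the x axis of place3, either way round below 0.13 rad and x of case4_clasp in the frame of place3 above 0.025 m and z of case4 in the frame of place3 below 0.006 m) or (horizontal distance between case4 and place4 below 0.01 m and angle between the x axis of case4 and the x axis of place4, either way round below 0.13 rad and x of case4_clasp in the frame of place4 above 0.025 m and z of case4 in the frame of place4 below 0.006 m)) and linear speed of each of case0, case1, case2, case3, case4 below 0.02 m/s and value of joint turntable above 1.51 rad); the robot touches nothing.
It fails at once if the watchmaker's loupe is moved more than 25 mm or knocked over (distance of loupe from where it was at the start of the episode above 0.025 m or angle between loupe's own z axis and vertical above 0.5 rad).
It fails at once if the glass jar is moved more than 25 mm or knocked over (distance of jar from where it was at the start of the episode above 0.025 m or angle between jar's own z axis and vertical above 0.5 rad).
It fails at once if the screwdriver is moved more than 25 mm or knocked over (distance of driver from where it was at the start of the episode above 0.025 m).
It fails at once if the movement holder is moved more than 25 mm or knocked over (distance of vice from where it was at the start of the episode above 0.025 m or angle between vice's own z axis and vertical above 0.5 rad).
Of case0, case1, case2, case3, case4 only 4 to 5 are there at a start; the rules pass over those that are not, and their reading is None.
At some moment in a run one of case0, case1, case2, case3, case4 may be knocked a few centimetres aside while the robot is not near it.
Once in a run the grip may slacken for a moment while it holds something.
It also fails if it takes over 210 s, if anything falls off the work surface, if the arm or the gripper's body presses on something with over 40 N, if the wrist force passes 120 N, or if a joint passes its speed limit or range.

## Working session

There is one attempt and no reset: what is moved stays moved. The work goes in short steps, Python scripts to look and compute and a tool call to move; the robot and the scene stay as the last step left them, time stands still between calls to the robot, and variables do not carry over. Pictures are saved under pics/ and viewed, at most 14 in all, crops included, and the job is handed in when it is done.

Besides the shell and the picture viewer there is one more tool, called after "Emit:" as name(argument=value, ...) on one line, values as JSON. carry_out: Moves the arm, as the interface text tells. Its arguments: {"type":"object","properties":{"linear":{"type":"array"},"angular":{"type":"array"},"hand":{"type":"array"},"force":{"type":"number"}},"required":["linear","angular","hand"]}

```bash
mkdir -p pics; ls
cat > h.py <<'E'
import numpy as np,cv2
from rig import manip
def cam(n):
    p=manip.camera_params(n);return p,np.array(p["view"])
def snap(n,f):
    im=np.array(manip.get_image(n));cv2.imwrite(f,im[:,:,::-1]);return im
def ray(n,u,v,z):
    p,V=cam(n);R=V[:3,:3];t=V[:3,3];o=-R.T@t
    d=R.T@np.array([(u-p["cx"])/p["fx"],(v-p["cy"])/p["fy"],1.]);return o+d*(z-o[2])/d[2]
def proj(n,P):
    p,V=cam(n);c=V[:3,:3]@np.array(P)+V[:3,3];return p["fx"]*c[0]/c[2]+p["cx"],p["fy"]*c[1]/c[2]+p["cy"]
E
python3 - <<'E'
from h import *
s=manip.get_state();print(s)
for n in("top","side"):
    snap(n,f"pics/{n}0.png");p,V=cam(n);print(n,p["fx"],p["cx"],p["cy"],-V[:3,:3].T@V[:3,3],V[:3,:3].round(2).tolist())
E
```

```text
pics
{'clock': 0.0, 'qpos': array([-1.34900196e+00,  2.76619661e-01,  1.50616899e+00,  3.68784910e-05,
        1.36069448e+00, -1.20987018e-01]), 'qd': array([-0.00022525,  0.00083253, -0.00098405,  0.00066589, -0.00263212,
       -0.0018191 ]), 'effort': array([ 5.15259435e-04, -4.16772687e+01, -2.45803410e+01, -3.88454446e-04,
        1.10536540e-02,  4.25135894e-06]), 'position': array([ 0.19322262, -0.5413328 ,  0.40381105]), 'ee_rot': array([-9.44945069e-04,  9.85348752e-01,  1.70548948e-01, -2.96160333e-05]), 'contact_force': array([ 0.08566631, -0.80702267,  0.41292351]), 'moment': array([ 0.03987049, -0.0212181 ,  0.02394477]), 'gripper_force': 0.0, 'width': 0.08539868573049243}
top 384.560030178626 282.7242642506495 212.39028438433286 [0.44311417 0.02173155 1.26799208] [[0.03, -1.0, -0.0], [-1.0, -0.03, -0.09], [0.09, 0.0, -1.0]]
side 434.2614938082458 275.82090275853574 210.3106938667031 [0.41534651 0.84639341 0.95356066] [[-0.99, -0.15, 0.02], [-0.12, 0.71, -0.69], [0.09, -0.69, -0.72]]
```

View pics/top0.png

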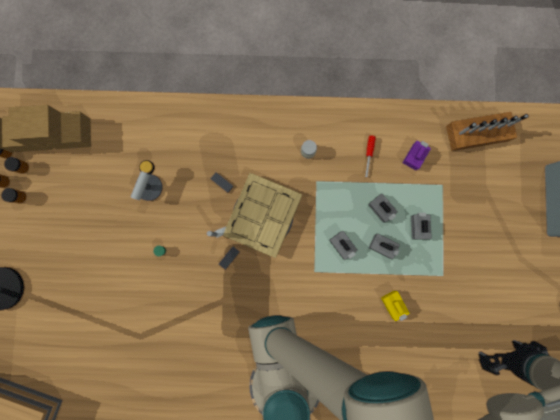

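View pics/side0.png

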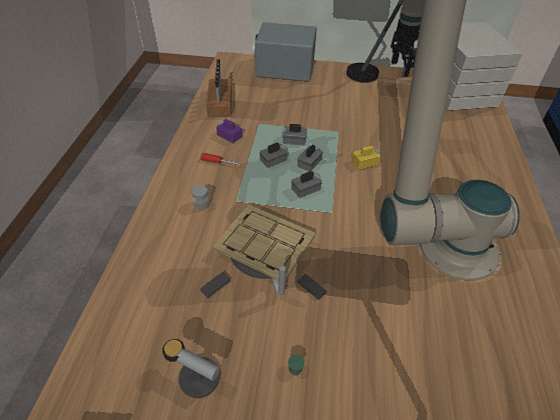

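Run:
```python
import cv2
im=cv2.imread('pics/top0.png')
a=cv2.resize(im[165:285,205:325],(600,600),interpolation=cv2.INTER_CUBIC)
b=cv2.resize(im[180:280,310:450],(798,570),interpolation=cv2.INTER_CUBIC)
cv2.imwrite('pics/c1.png',a);cv2.imwrite('pics/c2.png',b)
```

```text
(no output)
```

View pics/c1.png

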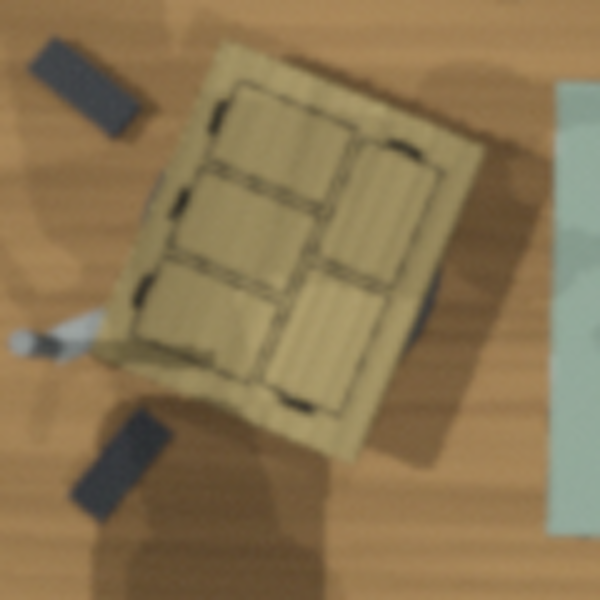

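View pics/c2.png

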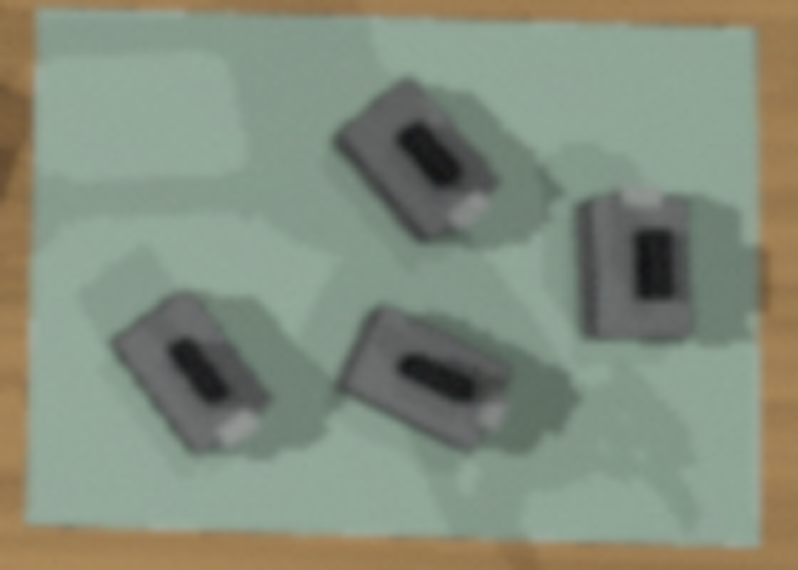

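```bash
cat >> h.py <<'E'
def ribs(n,im,roi,zr=.055,thr=50):
    x0,y0,x1,y1=roi;m=(im[y0:y1,x0:x1].max(2)<thr).astype('u1')
    g=cv2.resize(im[y0:y1,x0:x1].max(2),None,fx=4,fy=4,interpolation=cv2.INTER_CUBIC);m=(g<thr).astype('u1')
    out=[]
    for c in cv2.findContours(m,0,2)[0]:
        a=cv2.contourArea(c)
        if a<300 or a>2500: continue
        M=cv2.moments(c);u=M['m10']/M['m00']/4+x0-.375;v=M['m01']/M['m00']/4+y0-.375
        b=cv2.boxPoints(cv2.minAreaRect(c))/4+[x0-.375,y0-.375]
        w=np.array([ray(n,*q,zr)[:2] for q in b]);e=[w[1]-w[0],w[2]-w[1]];L=[np.linalg.norm(k) for k in e]
        i=int(L[1]>L[0]);out.append((u,v,ray(n,u,v,zr)[:2].round(4),np.degrees(np.arctan2(e[i][1],e[i][0])).round(1),np.round(L,3)))
    return out
E
python3 - <<'E'
from h import *
T=cv2.imread('pics/top0.png')[:,:,::-1];S=cv2.imread('pics/side0.png')[:,:,::-1]
for r in ribs('top',T,(312,180,446,278)):print('T',r)
for r in ribs('side',S,(240,120,345,212)):print('S',r)
# strips
c=lambda p:(p[0]/5.7+310-.4,p[1]/5.7+180-.4)
for p in [(237,428),(468,208),(490,414),(643,197)]:print('strip',ray('top',*c(p),.042)[:2].round(3))
for p in [(32,10),(758,30),(762,545),(25,522)]:print('mat',ray('top',*c(p),.002)[:2].round(3))
c=lambda p:(p[0]/5+205-.4,p[1]/5+165-.4)
K=np.array([ray('top',*c(p),.045)[:2] for p in [(230,40),(487,148),(352,460),(95,352)]])
print('slab',K.round(3),K.mean(0),[np.linalg.norm(K[i]-K[i-1]).round(3) for i in range(4)],[np.degrees(np.arctan2(*(K[i]-K[i-1])[::-1])).round(1) for i in range(4)])
ax=K.mean(0)
P=ray('top',*c((22,342)),.13)[:2];print('post',P.round(3),np.linalg.norm(P-ax),np.degrees(np.arctan2(*(P-ax)[::-1])))
for p in [(85,87),(122,465)]:
    q=ray('top',*c(p),.01)[:2];print('foot',q.round(3),np.linalg.norm(q-ax),np.degrees(np.arctan2(*(q-ax)[::-1])))
for nm,p in [('c',(283,133)),('m',(245,220)),('c',(207,307)),('l',(382,210)),('l',(327,340))]:
    q=ray('top',*c(p),.045)[:2];print(nm,q.round(4),(q-ax).round(4))
for nm,p in dict(jar=(309,149),driver=(370,155),loupe=(160,251),vice=(150,188)).items():print(nm,ray('top',*p,.03)[:2].round(3))
E
```

```text
T (386.66850040749796, 245.8144356153219, array([ 0.4519, -0.3039]), np.float64(-113.2), array([0.014, 0.043]))
T (344.52759665980324, 244.70078357355294, array([ 0.4515, -0.1715]), np.float64(-141.9), array([0.014, 0.038]))
T (424.27517190569745, 225.95174361493125, array([ 0.5179, -0.4221]), np.float64(-178.2), array([0.019, 0.036]))
T (385.0650793650794, 206.92517636684303, array([ 0.5746, -0.298 ]), np.float64(-134.1), array([0.018, 0.039]))
S (306.4912529550827, 176.5140661938534, array([ 0.4509, -0.1704]), np.float64(-139.1), array([0.05 , 0.036]))
S (310.12980283114257, 150.58956858779914, array([ 0.4515, -0.301 ]), np.float64(-113.6), array([0.059, 0.027]))
S (273.3109764175941, 147.67064122946476, array([ 0.5741, -0.2956]), np.float64(-137.5), array([0.048, 0.04 ]))
S (294.67697984161265, 127.70588552915765, array([ 0.5169, -0.4202]), np.float64(-84.6), array([0.045, 0.039]))
strip [ 0.421 -0.195]
strip [ 0.547 -0.323]
strip [ 0.433 -0.336]
strip [ 0.556 -0.421]
mat [ 0.659 -0.079]
mat [ 0.66  -0.503]
mat [ 0.362 -0.503]
mat [ 0.363 -0.082]
slab [[ 0.674  0.133]
 [ 0.609 -0.034]
 [ 0.408  0.046]
 [ 0.471  0.211]] [0.54034625 0.08893962] [np.float64(0.218), np.float64(0.18), np.float64(0.217), np.float64(0.177)] [np.float64(-21.1), np.float64(-111.3), np.float64(158.3), np.float64(69.0)]
post [0.474 0.241] 0.1665137941686882 113.62617005248194
foot [0.646 0.231] 0.17708724855481575 53.22169803479922
foot [0.399 0.196] 0.17737082113857808 142.87323062548214
c [0.6147 0.0967] [0.0743 0.0078]
m [0.5579 0.119 ] [0.0176 0.0301]
c [0.5016 0.1412] [-0.0387  0.0523]
l [0.5669 0.0317] [ 0.0266 -0.0572]
l [0.4829 0.0642] [-0.0575 -0.0248]
jar [ 0.761 -0.054]
driver [ 0.747 -0.254]
loupe [0.414 0.415]
vice [0.617 0.459]
```

The top view shows four grey cases, ribs at about (387,246), (345,245), (424,226), (385,207), and the slab centred near (263,215). The post top is at (209,233), 113.6° about the axis. The feet are at 53° (loading) and 143° (strapping), so the table stands at about 1.05 rad. The side view gives the same positions within 3 mm. I'm moving to the post now.

Emit:
carry_out(linear=[[0.0234, 0.0652, 0], [0.0234, 0.0652, 0], [0.0234, 0.0652, 0], [0.0234, 0.0652, 0], [0.0234, 0.0652, 0], [0.0234, 0.0652, 0], [0.0234, 0.0652, 0], [0.0234, 0.0652, 0]], angular=[[0, 0, 0.855], [0, 0, 0.855], [0, 0, 0.855], [0, 0, 0.855], [0, 0, 0.855], [0, 0, 0.855], [0, 0, 0.855], [0, 0, 0.855]], hand=[1, 1, 1, 1, 1, 1, 1, 1])

```text
clock: 0.77
position: [0.2869, -0.279, 0.4044]
ee_rot: [-0.0, 0.902, 0.432, 0.0]
contact_force: [0.7, -0.1, -0.8]
width: 0.0851
gripper_force: 0.0
```

Emit:
carry_out(linear=[[0.0234, 0.0652, 0], [0.0234, 0.0652, 0], [0.0234, 0.0652, 0], [0.0234, 0.0652, 0], [0.0234, 0.0652, 0], [0.0234, 0.0652, 0], [0.0234, 0.0652, 0], [0.0234, 0.0652, 0]], angular=[[0, 0, 0.855], [0, 0, 0.855], [0, 0, 0.855], [0, 0, 0.855], [0, 0, 0.855], [0, 0, 0.855], [0, 0, 0.855], [0, 0, 0.855]], hand=[1, 1, 1, 1, 1, 1, 1, 1])

```text
clock: 1.43
position: [0.3803, -0.0182, 0.4047]
ee_rot: [0.0, 0.752, 0.66, -0.0]
contact_force: [0.3, -0.6, -0.5]
width: 0.0855
gripper_force: 0.0
```

Emit:
carry_out(linear=[[0.0234, 0.0652, 0], [0.0234, 0.0652, 0], [0.0234, 0.0652, 0], [0.0234, 0.0652, 0], [0.0234, 0.0652, 0], [0.0234, 0.0652, 0], [0.0234, 0.0652, 0], [0.0234, 0.0652, 0]], angular=[[0, 0, 0.855], [0, 0, 0.855], [0, 0, 0.855], [0, 0, 0.855], [0, 0, 0.855], [0, 0, 0.855], [0, 0, 0.855], [0, 0, 0.855]], hand=[1, 1, 1, 1, 1, 1, 1, 1])

```text
clock: 2.1
position: [0.4741, 0.2427, 0.4043]
ee_rot: [-0.0, 0.545, 0.838, -0.0]
contact_force: [0.3, -0.5, -0.4]
width: 0.0854
gripper_force: 0.0
```

Emit:
carry_out(linear=[[0, 0, -0.071], [0, 0, -0.071], [0, 0, -0.071], [0, 0, -0.071], [0, 0, 0], [0, 0, 0], [0, 0, 0], [0, 0, 0]], angular=[[0, 0, 0], [0, 0, 0], [0, 0, 0], [0, 0, 0], [0, 0, 0], [0, 0, 0], [0, 0, 0], [0, 0, 0]], hand=[1, 1, 1, 1, 0, 0, 0, 0], force=30)

```text
clock: 2.77
position: [0.4752, 0.2412, 0.2651]
ee_rot: [0.001, 0.547, 0.837, 0.002]
contact_force: [0.2, 0.2, 0.4]
width: 0.0391
gripper_force: 0.0
```

Emit:
carry_out(linear=[[0, 0, 0], [0, 0, 0], [0, 0, 0], [0, 0, 0]], angular=[[0, 0, 0], [0, 0, 0], [0, 0, 0], [0, 0, 0]], hand=[0, 0, 0, 0])

```text
clock: 3.1
position: [0.4746, 0.241, 0.2648]
ee_rot: [0.001, 0.547, 0.837, 0.001]
contact_force: [-0.8, -0.4, 7.5]
width: 0.0149
gripper_force: 29.3
```

Run:
```python
from h import *
ax=np.array([.5403,.0889]);r=.1665
p=manip.get_state()['position'][:2];th=np.arctan2(*(p-ax)[::-1]);r=np.linalg.norm(p-ax);print(np.degrees(th),r)
end=np.radians(53.2)
N=16;t=np.linspace(th,end,N+1);P=ax+r*np.c_[np.cos(t),np.sin(t)]
print((np.diff(P,axis=0)/.5).round(4).tolist(),(end-th)/N/.08)
```

```text
113.35663680291108 0.1656483340570165
[[0.0202, 0.008], [0.0207, 0.0066], [0.0211, 0.0052], [0.0214, 0.0038], [0.0216, 0.0024], [0.0217, 0.001], [0.0217, -0.0004], [0.0217, -0.0018], [0.0215, -0.0033], [0.0212, -0.0047], [0.0209, -0.006], [0.0204, -0.0074], [0.0199, -0.0087], [0.0193, -0.01], [0.0186, -0.0112], [0.0178, -0.0124]] -0.8202588899509324
```

Emit:
carry_out(linear=[[0.0202, 0.008, 0], [0.0207, 0.0066, 0], [0.0211, 0.0052, 0], [0.0214, 0.0038, 0], [0.0216, 0.0024, 0], [0.0217, 0.001, 0], [0.0217, -0.0004, 0], [0.0217, -0.0018, 0]], angular=[[0, 0, -0.82], [0, 0, -0.82], [0, 0, -0.82], [0, 0, -0.82], [0, 0, -0.82], [0, 0, -0.82], [0, 0, -0.82], [0, 0, -0.82]], hand=[0, 0, 0, 0, 0, 0, 0, 0])

```text
clock: 3.77
position: [0.559, 0.2538, 0.2648]
ee_rot: [-0.0, 0.746, 0.666, 0.001]
contact_force: [-3.9, 1.3, 6.8]
width: 0.0154
gripper_force: 29.6
```

Emit:
carry_out(linear=[[0.0215, -0.0033, 0], [0.0212, -0.0047, 0], [0.0209, -0.006, 0], [0.0204, -0.0074, 0], [0.0199, -0.0087, 0], [0.0193, -0.01, 0]], angular=[[0, 0, -0.82], [0, 0, -0.82], [0, 0, -0.82], [0, 0, -0.82], [0, 0, -0.82], [0, 0, -0.82]], hand=[0, 0, 0, 0, 0, 0])

```text
clock: 4.27
position: [0.6207, 0.2341, 0.2649]
ee_rot: [-0.001, 0.862, 0.507, 0.001]
contact_force: [-3.2, 2.0, 6.2]
width: 0.0153
gripper_force: 29.5
```

Emit:
carry_out(linear=[[0.0093, -0.0056, 0], [0.0093, -0.0056, 0], [0.009, -0.006, 0], [0.0089, -0.0062, 0], [0, 0, 0]], angular=[[0, 0, -0.41], [0, 0, -0.41], [0, 0, -0.41], [0, 0, -0.41], [0, 0, 0]], hand=[0, 0, 0, 0, 0])

```text
clock: 4.68
position: [0.6398, 0.2216, 0.2649]
ee_rot: [-0.0, 0.893, 0.45, 0.002]
contact_force: [0.1, 0.6, 5.1]
width: 0.0152
gripper_force: 29.4
```

Emit:
carry_out(linear=[[0.0048, -0.0036, 0], [0.0048, -0.0036, 0], [0, 0, 0]], angular=[[0, 0, -0.2], [0, 0, -0.2], [0, 0, 0]], hand=[0, 0, 0])

```text
clock: 4.93
position: [0.6414, 0.2205, 0.2648]
ee_rot: [-0.004, 0.9, 0.436, -0.001]
contact_force: [-9.0, 8.7, 10.0]
width: 0.0153
gripper_force: 30.8
```

Emit:
carry_out(linear=[[0.0032, -0.0024, 0], [0, 0, 0]], angular=[[0, 0, 0], [0, 0, 0]], hand=[0, 0])

```text
clock: 5.1
position: [0.6419, 0.2203, 0.2648]
ee_rot: [-0.005, 0.9, 0.436, -0.002]
contact_force: [-13.1, 11.8, 10.7]
width: 0.0155
gripper_force: 31.7
```

Emit:
carry_out(linear=[[0, 0, 0], [0, 0, 0], [0, 0, 0], [0, 0, 0], [0, 0, 0.04], [0, 0, 0.077], [0, 0, 0.077], [0, 0, 0.077]], angular=[[0, 0, 0], [0, 0, 0], [0, 0, 0], [0, 0, 0], [0, 0, 0], [0, 0, 0], [0, 0, 0], [0, 0, 0]], hand=[0.5, 0.5, 0.5, 0.5, 0.5, 0.5, 0.5, 0.5])

```text
clock: 5.77
position: [0.6455, 0.2161, 0.3991]
ee_rot: [0.0, 0.9, 0.436, -0.001]
contact_force: [0.9, 0.8, -0.7]
width: 0.0424
gripper_force: 0.0
```

Emit:
carry_out(linear=[[-0.0292, -0.0601, 0], [-0.0292, -0.0601, 0], [-0.0292, -0.0601, 0], [-0.0292, -0.0601, 0], [-0.0292, -0.0601, 0], [-0.0292, -0.0601, 0], [-0.0292, -0.0601, 0]], angular=[[0, 0, -0.23], [0, 0, -0.23], [0, 0, -0.23], [0, 0, -0.23], [0, 0, -0.23], [0, 0, -0.23], [0, 0, -0.23]], hand=[0.5, 0.5, 0.5, 0.5, 0.5, 0.5, 0.5])

```text
clock: 6.35
position: [0.5424, 0.0046, 0.3982]
ee_rot: [0.0, 0.926, 0.377, 0.0]
contact_force: [0.3, -1.8, 1.0]
width: 0.043
gripper_force: 0.0
```

Emit:
carry_out(linear=[[-0.0292, -0.0601, 0], [-0.0292, -0.0601, 0], [-0.0292, -0.0601, 0], [-0.0292, -0.0601, 0], [-0.0292, -0.0601, 0], [-0.0292, -0.0601, 0]], angular=[[0, 0, -0.23], [0, 0, -0.23], [0, 0, -0.23], [0, 0, -0.23], [0, 0, -0.23], [0, 0, -0.23]], hand=[0.5, 0.5, 0.5, 0.5, 0.5, 0.5])

```text
clock: 6.85
position: [0.4545, -0.1757, 0.3984]
ee_rot: [0.0, 0.946, 0.325, 0.0]
contact_force: [1.3, -0.3, -0.2]
width: 0.0428
gripper_force: 0.0
```

Run:
```python
from h import *
T=snap('top','pics/top1.png');snap('side','pics/side1.png')
a=cv2.resize(T[165:285,205:325],(600,600),interpolation=cv2.INTER_CUBIC)
cv2.imwrite('pics/c3.png',a[:,:,::-1])
s=manip.get_state();print(s['position'],s['ee_rot'],s['qpos'])
```

```text
[ 0.45389752 -0.17788091  0.39828635] [ 1.22183564e-03  9.46459683e-01  3.22818456e-01 -9.05849066e-04] [-0.51516383  0.1476761   1.69242321 -0.00308962  1.30087262  0.39904292]
```

View pics/c3.png

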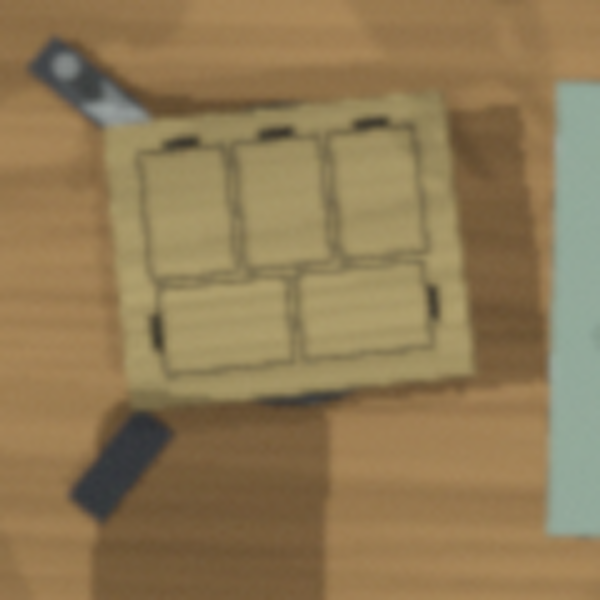

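Run:
```python
from h import *
c=lambda p:(p[0]/5+205-.4,p[1]/5+165-.4)
K=np.array([ray('top',*c(p),.045)[:2] for p in [(104,130),(440,92),(474,372),(133,405)]]);ax=K.mean(0);print('ax',ax)
d=(K[0]-K[1])+(K[3]-K[2]);l=d/np.linalg.norm(d);s=np.array([l[1],-l[0]]);print('long',np.degrees(np.arctan2(l[1],l[0])),'short',np.degrees(np.arctan2(s[1],s[0])))
d=(K[0]-K[3])+(K[1]-K[2]);print(np.degrees(np.arctan2(d[1],d[0])))
for nm,p in dict(t0=(189,211),t1=(284,201),t2=(378,190),pl=(228,327),pr=(366,310)).items():
    q=ray('top',*c(p),.045)[:2];print(nm,q.round(4),'along',((q-ax)@l).round(4),((q-ax)@s).round(4))
for nm,a,b in [('t0',.061,.0305),('t1',0,.0305),('t2',-.061,.0305),('pl',.044,-.044),('pr',-.044,-.044)]:print(nm,(ax+a*l+b*s).round(4))
T=cv2.imread('pics/top1.png')[:,:,::-1];S=cv2.imread('pics/side1.png')[:,:,::-1]
for r in ribs('top',T,(312,180,446,278)):print('T',r)
for r in ribs('side',S,(240,120,345,212)):print('S',r)
```

```text
ax [0.54022284 0.09109172]
long 97.70608986936107 short 7.706089869361074
8.405730980396399
t0 [0.5626 0.155 ] along 0.0604 0.0308
t1 [0.5708 0.0946] along -0.0007 0.0308
t2 [0.5797 0.0347] along -0.0612 0.0316
pl [0.4893 0.1274] along 0.0428 -0.0456
pr [0.5027 0.04  ] along -0.0456 -0.044
t0 [0.5623 0.1556]
t1 [0.5704 0.0952]
t2 [0.5786 0.0347]
pl [0.4907 0.1288]
pr [0.5025 0.0416]
T (344.93885785226564, 245.77009621353196, array([ 0.4482, -0.1729]), np.float64(-179.2), array([0.035, 0.045]))
T (424.2430248731795, 225.99179757813778, array([ 0.5178, -0.422 ]), np.float64(-178.2), array([0.019, 0.036]))
T (385.11876620785955, 206.64105824855375, array([ 0.5755, -0.2982]), np.float64(-134.1), array([0.016, 0.039]))
S (306.4864800191433, 176.5036491983728, array([ 0.4509, -0.1705]), np.float64(-138.3), array([0.05 , 0.036]))
S (310.17313937159906, 150.6113963489556, array([ 0.4513, -0.3009]), np.float64(-112.8), array([0.059, 0.026]))
S (273.318437671609, 147.6356397583745, array([ 0.5741, -0.2958]), np.float64(-137.0), array([0.047, 0.039]))
S (294.6530108951708, 127.67325530035336, array([ 0.517 , -0.4203]), np.float64(-85.3), array([0.044, 0.038]))
S (319.24265050363084, 124.38275942843757, array([ 0.433 , -0.4552]), np.float64(93.7), array([0.049, 0.082]))
S (307.0368154376887, 121.86227899956879, array([ 0.4774, -0.4631]), np.float64(95.2), array([0.021, 0.032]))
```

View pics/side1.png

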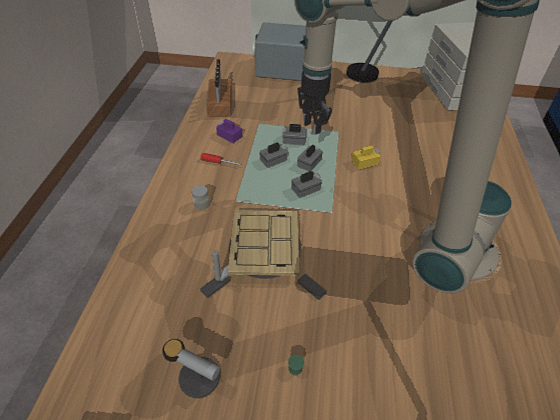

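Emit:
carry_out(linear=[[-0.0054, 0.014, -0.06], [0, 0, -0.07], [0, 0, -0.07], [0, 0, -0.07], [0, 0, -0.05], [0, 0, -0.02], [0, 0, -0.0186], [0, 0, 0]], angular=[[0, 0, 0], [0, 0, 0], [0, 0, 0], [0, 0, 0], [0, 0, 0], [0, 0, 0], [0, 0, 0], [0, 0, 0]], hand=[0.5, 0.5, 0.5, 0.5, 0.5, 0.5, 0.5, 0.5], force=60)

```text
clock: 7.62
position: [0.4527, -0.1665, 0.2173]
ee_rot: [-0.001, 0.945, 0.326, -0.001]
contact_force: [0.3, 0.7, 0.2]
width: 0.0424
gripper_force: 0.0
```

Emit:
carry_out(linear=[[0, 0, 0], [0, 0, 0], [0, 0, 0], [0, 0, 0], [0, 0, 0], [0, 0, 0]], angular=[[0, 0, 0], [0, 0, 0], [0, 0, 0], [0, 0, 0], [0, 0, 0], [0, 0, 0]], hand=[0, 0, 0, 0, 0, 0])

```text
clock: 8.12
position: [0.4535, -0.1673, 0.2199]
ee_rot: [0.001, 0.945, 0.326, 0.001]
contact_force: [0.7, -0.7, 3.4]
width: 0.0124
gripper_force: 62.6
```

Run:
```python
from h import *
s=manip.get_state();print(s['position'],s['ee_rot'],s['width'],s['gripper_force'],s['contact_force'])
```

```text
[ 0.45345337 -0.16726295  0.21990397] [0.00105205 0.94547793 0.32568293 0.0010047 ] 0.012396009791959005 62.62433409690857 [ 0.73622197 -0.71604115  3.4093654 ]
```

Emit:
carry_out(linear=[[0, 0, 0.03], [0, 0, 0.06], [0, 0, 0.06], [0, 0, 0.06], [0, 0, 0.05], [0.0069, 0.0303, 0], [0.0069, 0.0303, 0], [0.0069, 0.0303, 0]], angular=[[0, 0, 0], [0, 0, 0], [0, 0, 0], [0, 0, 0], [0, 0, 0], [0, 0, 0.935], [0, 0, 0.935], [0, 0, 0.935]], hand=[0, 0, 0, 0, 0, 0, 0, 0])

```text
clock: 8.78
position: [0.4626, -0.1209, 0.349]
ee_rot: [-0.0, 0.902, 0.431, -0.0]
contact_force: [0.7, -1.2, -2.7]
width: 0.0126
gripper_force: 61.7
```

Emit:
carry_out(linear=[[0.0069, 0.0303, 0], [0.0069, 0.0303, 0], [0.0069, 0.0303, 0], [0.0069, 0.0303, 0], [0.0069, 0.0303, 0], [0.0069, 0.0303, 0], [0.0069, 0.0303, 0], [0.0069, 0.0303, 0]], angular=[[0, 0, 0.935], [0, 0, 0.935], [0, 0, 0.935], [0, 0, 0.935], [0, 0, 0.935], [0, 0, 0.935], [0, 0, 0.935], [0, 0, 0.935]], hand=[0, 0, 0, 0, 0, 0, 0, 0])

```text
clock: 9.45
position: [0.4901, 0.0006, 0.3482]
ee_rot: [-0.001, 0.735, 0.678, -0.001]
contact_force: [0.2, 0.7, -1.9]
width: 0.0124
gripper_force: 61.7
```

Emit:
carry_out(linear=[[0.0069, 0.0303, 0], [0.0069, 0.0303, 0], [0.0069, 0.0303, 0], [0, 0, 0], [0, 0, 0], [0, 0, 0]], angular=[[0, 0, 0.935], [0, 0, 0.935], [0, 0, 0.935], [0, 0, 0], [0, 0, 0], [0, 0, 0]], hand=[0, 0, 0, 0, 0, 0])

```text
clock: 9.95
position: [0.5006, 0.0448, 0.3484]
ee_rot: [-0.0, 0.656, 0.755, -0.001]
contact_force: [0.2, -0.8, -3.0]
width: 0.013
gripper_force: 61.7
```

Run:
```python
from h import *
S=snap('side','pics/side2.png');cv2.imwrite('pics/c4.png',cv2.resize(S[100:280,170:360],None,fx=3,fy=3)[:,:,::-1])
s=manip.get_state();print(s['position'],np.degrees(2*np.arctan2(s['ee_rot'][2],s['ee_rot'][1])),s['width'],s['gripper_force'],s['contact_force'])
```

```text
[0.50071233 0.0446371  0.34856179] 97.95606544425317 0.012637835875596594 61.69424772262573 [-1.25785952 -0.13876908 -2.38119627]
```

View pics/c4.png

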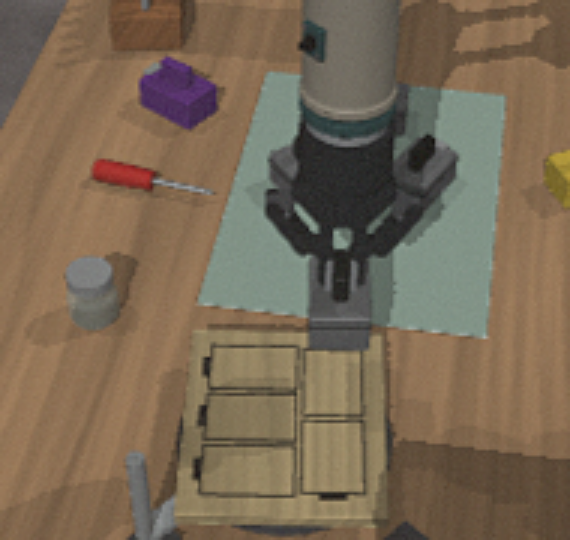

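Emit:
carry_out(linear=[[0.002, 0, -0.05], [0, 0, -0.05], [0, 0, -0.035], [0, 0, -0.02], [0, 0, -0.006], [0, 0, -0.004], [0, 0, 0], [0, 0, 0]], angular=[[0, 0, 0], [0, 0, 0], [0, 0, 0], [0, 0, 0], [0, 0, 0], [0, 0, 0], [0, 0, 0], [0, 0, 0]], hand=[0, 0, 0, 0, 0, 0, 0, 0])

```text
clock: 10.67
position: [0.5028, 0.045, 0.2674]
ee_rot: [0.001, 0.656, 0.755, 0.001]
contact_force: [-0.0, 0.1, -2.8]
width: 0.0131
gripper_force: 61.6
```

Emit:
carry_out(linear=[[0, 0, -0.003], [0, 0, 0]], angular=[[0, 0, 0], [0, 0, 0]], hand=[0, 0])

```text
clock: 10.83
position: [0.5024, 0.0452, 0.2656]
ee_rot: [0.001, 0.656, 0.755, 0.0]
contact_force: [-0.7, 0.1, -3.1]
width: 0.0126
gripper_force: 61.6
```

Emit:
carry_out(linear=[[0, 0, -0.003], [0, 0, 0]], angular=[[0, 0, 0], [0, 0, 0]], hand=[0, 0])

```text
clock: 11.0
position: [0.5021, 0.0452, 0.2635]
ee_rot: [0.0, 0.656, 0.755, 0.0]
contact_force: [-0.2, -0.5, -2.1]
width: 0.0127
gripper_force: 61.6
```

Emit:
carry_out(linear=[[0, 0, -0.002], [0, 0, 0], [0, 0, 0], [0, 0, 0], [0, 0, 0], [0, 0, 0]], angular=[[0, 0, 0], [0, 0, 0], [0, 0, 0], [0, 0, 0], [0, 0, 0], [0, 0, 0]], hand=[0, 0.4, 0.4, 0.4, 0.4, 0.4])

```text
clock: 11.5
position: [0.5023, 0.0451, 0.2626]
ee_rot: [0.0, 0.656, 0.755, 0.0]
contact_force: [-0.5, 0.1, -0.6]
width: 0.0339
gripper_force: 0.0
```

Emit:
carry_out(linear=[[0, 0, 0.034], [0, 0, 0.08], [0, 0, 0.08], [0, 0, 0.08], [0.012, -0.057, 0], [0.012, -0.057, 0], [0.012, -0.057, 0], [0.012, -0.057, 0]], angular=[[0, 0, 0], [0, 0, 0], [0, 0, 0], [0, 0, 0], [0, 0, -0.946], [0, 0, -0.946], [0, 0, -0.946], [0, 0, -0.946]], hand=[0.4, 0.4, 0.4, 0.4, 0.4, 0.4, 0.4, 0.4])

```text
clock: 12.17
position: [0.5261, -0.0698, 0.4]
ee_rot: [0.0, 0.763, 0.646, 0.0]
contact_force: [0.8, -0.2, 0.5]
width: 0.0341
gripper_force: 0.0
```

Emit:
carry_out(linear=[[0.012, -0.057, 0], [0.012, -0.057, 0], [0.012, -0.057, 0], [0.012, -0.057, 0]], angular=[[0, 0, -0.946], [0, 0, -0.946], [0, 0, -0.946], [0, 0, -0.946]], hand=[0.4, 0.4, 0.4, 0.4])

```text
clock: 12.5
position: [0.5502, -0.1843, 0.3994]
ee_rot: [0.0, 0.852, 0.523, 0.0]
contact_force: [0.8, 0.7, 0.3]
width: 0.0342
gripper_force: 0.0
```

Run:
```python
from h import *
T=snap('top','pics/top3.png');S=snap('side','pics/side3.png')
for r in ribs('top',T,(312,180,446,278)):print('T',r)
for r in ribs('side',S,(240,120,345,212)):print('S',r)
for r in ribs('top',T,(225,182,302,248),.098):print('slab T',r)
for r in ribs('side',S,(225,195,305,280),.098):print('slab S',r)
a=cv2.resize(T[165:285,205:325],(480,480),interpolation=cv2.INTER_CUBIC);cv2.imwrite('pics/c5.png',a[:,:,::-1])
```

```text
T (386.3770737830168, 245.7052772320454, array([ 0.4522, -0.303 ]), np.float64(-115.1), array([0.014, 0.041]))
T (424.25809294871794, 226.3716346153846, array([ 0.5166, -0.422 ]), np.float64(-176.8), array([0.022, 0.036]))
S (310.1526767151767, 150.65835065835066, array([ 0.4514, -0.3006]), np.float64(-113.5), array([0.059, 0.026]))
S (273.31000137854977, 147.64168045216434, array([ 0.5741, -0.2957]), np.float64(-139.1), array([0.047, 0.039]))
S (294.72602880658434, 127.8082647462277, array([ 0.5167, -0.4196]), np.float64(96.1), array([0.038, 0.048]))
slab T (277.0590505713591, 226.10883175297835, array([0.5015, 0.0415]), np.float64(-83.5), array([0.036, 0.013]))
slab S (281.4031941470378, 214.37156495360458, array([0.5014, 0.043 ]), np.float64(-83.2), array([0.059, 0.014]))
```

View pics/c5.png

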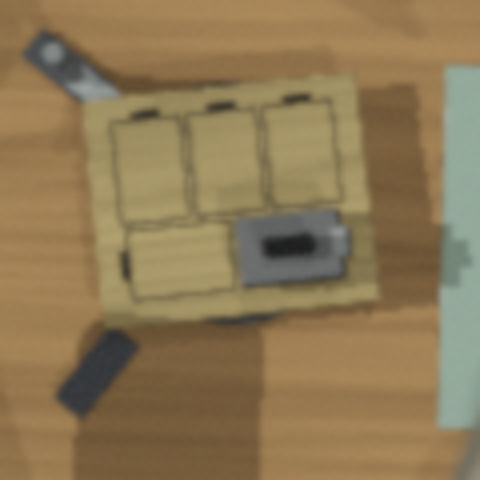

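Emit:
carry_out(linear=[[0.0121, -0.0569, 0], [0.0121, -0.0569, 0], [0.0121, -0.0569, 0], [0.0121, -0.0569, 0], [0, 0, -0.07], [0, 0, -0.07], [0, 0, -0.07], [0, 0, -0.07]], angular=[[0, 0, -0.944], [0, 0, -0.944], [0, 0, -0.944], [0, 0, -0.944], [0, 0, 0], [0, 0, 0], [0, 0, 0], [0, 0, 0]], hand=[0.5, 0.5, 0.5, 0.5, 0.5, 0.5, 0.5, 0.5])

```text
clock: 13.27
position: [0.5741, -0.296, 0.2582]
ee_rot: [-0.0, 0.92, 0.391, 0.0]
contact_force: [0.5, 0.3, 0.1]
width: 0.0424
gripper_force: 0.0
```

Emit:
carry_out(linear=[[0, 0, -0.04], [0, 0, -0.02], [0, 0, -0.02], [0, 0, 0], [0, 0, 0]], angular=[[0, 0, 0], [0, 0, 0], [0, 0, 0], [0, 0, 0], [0, 0, 0]], hand=[0.5, 0.5, 0.5, 0.5, 0.5])

```text
clock: 13.68
position: [0.5749, -0.2967, 0.2203]
ee_rot: [0.001, 0.92, 0.391, 0.0]
contact_force: [0.6, -0.3, 0.5]
width: 0.0428
gripper_force: 0.0
```

Emit:
carry_out(linear=[[0, 0, 0], [0, 0, 0], [0, 0, 0], [0, 0, 0], [0, 0, 0], [0, 0, 0]], angular=[[0, 0, 0], [0, 0, 0], [0, 0, 0], [0, 0, 0], [0, 0, 0], [0, 0, 0]], hand=[0, 0, 0, 0, 0, 0])

```text
clock: 14.18
position: [0.5751, -0.2971, 0.2211]
ee_rot: [0.002, 0.92, 0.391, 0.001]
contact_force: [1.4, -0.6, 6.7]
width: 0.0126
gripper_force: 62.2
```

Emit:
carry_out(linear=[[0, 0, 0.03], [0, 0, 0.06], [0, 0, 0.07], [0, 0, 0.07], [0, 0, 0.07], [0.0002, 0.0201, 0], [0.0002, 0.0201, 0], [0.0002, 0.0201, 0]], angular=[[0, 0, 0], [0, 0, 0], [0, 0, 0], [0, 0, 0], [0, 0, 0], [0, 0, 0.939], [0, 0, 0.939], [0, 0, 0.939]], hand=[0, 0, 0, 0, 0, 0, 0, 0])

```text
clock: 14.85
position: [0.5741, -0.266, 0.3694]
ee_rot: [-0.001, 0.87, 0.493, -0.0]
contact_force: [0.1, 0.3, -3.4]
width: 0.0126
gripper_force: 60.9
```

Emit:
carry_out(linear=[[0.0002, 0.0201, 0], [0.0002, 0.0201, 0], [0.0002, 0.0201, 0], [0.0002, 0.0201, 0], [0.0002, 0.0201, 0], [0.0002, 0.0201, 0], [0.0002, 0.0201, 0], [0.0002, 0.0201, 0]], angular=[[0, 0, 0.939], [0, 0, 0.939], [0, 0, 0.939], [0, 0, 0.939], [0, 0, 0.939], [0, 0, 0.939], [0, 0, 0.939], [0, 0, 0.939]], hand=[0, 0, 0, 0, 0, 0, 0, 0])

```text
clock: 15.52
position: [0.5748, -0.1854, 0.3682]
ee_rot: [-0.002, 0.685, 0.729, -0.0]
contact_force: [-0.7, 0.1, -4.0]
width: 0.0125
gripper_force: 60.9
```

Emit:
carry_out(linear=[[0.0002, 0.0201, 0], [0.0002, 0.0201, 0], [0.0002, 0.0201, 0], [0.0002, 0.0201, 0], [0.0002, 0.0201, 0], [0.0002, 0.0201, 0], [0.0002, 0.0201, 0], [0.0002, 0.0201, 0]], angular=[[0, 0, 0.939], [0, 0, 0.939], [0, 0, 0.939], [0, 0, 0.939], [0, 0, 0.939], [0, 0, 0.939], [0, 0, 0.939], [0, 0, 0.939]], hand=[0, 0, 0, 0, 0, 0, 0, 0])

```text
clock: 16.18
position: [0.5756, -0.105, 0.3683]
ee_rot: [-0.002, 0.438, 0.899, -0.0]
contact_force: [0.9, 0.1, -3.5]
width: 0.0125
gripper_force: 60.9
```

Emit:
carry_out(linear=[[0.0002, 0.0201, 0], [0.0002, 0.0201, 0], [0.0002, 0.0201, 0], [0.0002, 0.0201, 0], [0.0002, 0.0201, 0], [0.0002, 0.0201, 0], [0.0002, 0.0201, 0], [0.0002, 0.0201, 0]], angular=[[0, 0, 0.939], [0, 0, 0.939], [0, 0, 0.939], [0, 0, 0.939], [0, 0, 0.939], [0, 0, 0.939], [0, 0, 0.939], [0, 0, 0.939]], hand=[0, 0, 0, 0, 0, 0, 0, 0])

```text
clock: 16.85
position: [0.5763, -0.0247, 0.3683]
ee_rot: [-0.002, 0.153, 0.988, 0.0]
contact_force: [-0.1, 0.3, -3.3]
width: 0.0124
gripper_force: 60.9
```

Emit:
carry_out(linear=[[0.0002, 0.0201, 0], [0.0002, 0.0201, 0], [0.0002, 0.0201, 0], [0.0002, 0.0201, 0], [0.0002, 0.0201, 0], [0.0002, 0.0201, 0], [0, 0, 0], [0, 0, 0]], angular=[[0, 0, 0.939], [0, 0, 0.939], [0, 0, 0.939], [0, 0, 0.939], [0, 0, 0.939], [0, 0, 0.939], [0, 0, 0], [0, 0, 0]], hand=[0, 0, 0, 0, 0, 0, 0, 0])

```text
clock: 17.52
position: [0.5771, 0.0352, 0.3686]
ee_rot: [-0.001, -0.07, 0.998, -0.0]
contact_force: [-0.0, -0.3, -3.9]
width: 0.0128
gripper_force: 60.9
```

```bash
cat >> h.py <<'E'
def st():
    s=manip.get_state();print(s['clock'],s['position'].round(4),'phi',np.degrees(2*np.arctan2(s['ee_rot'][2],s['ee_rot'][1])).round(2),'w',round(s['width'],4),round(s['gripper_force'],1),s['contact_force'].round(1),'q6',s['qpos'][5].round(2))
E
python3 -c "
from h import *
st();S=snap('side','pics/side4.png')
for r in ribs('side',S,(240,120,345,212)):print('S',r)"
```

```text
17.5167 [0.5771 0.0352 0.3686] phi 188.01 w 0.0128 60.9 [-0.  -0.3 -3.9] q6 -1.77
S (281.51430722891564, 209.0503263052209, array([ 0.5083, -0.0183]), np.float64(97.6), array([0.014, 0.021]))
S (310.1731220657277, 150.62269605286036, array([ 0.4513, -0.3008]), np.float64(-113.5), array([0.059, 0.026]))
S (294.4347035223718, 127.71934924520605, array([ 0.5178, -0.4199]), np.float64(-84.5), array([0.047, 0.04 ]))
```

Emit:
carry_out(linear=[[0.003, -0.0014, -0.06], [0, 0, -0.06], [0, 0, -0.04], [0, 0, -0.025], [0, 0, -0.012], [0, 0, -0.006], [0, 0, -0.003], [0, 0, 0]], angular=[[0, 0, 0], [0, 0, 0], [0, 0, 0], [0, 0, 0], [0, 0, 0], [0, 0, 0], [0, 0, 0], [0, 0, 0]], hand=[0, 0, 0, 0, 0, 0, 0, 0])

```text
clock: 18.23
position: [0.5796, 0.034, 0.267]
ee_rot: [0.001, -0.07, 0.998, -0.0]
contact_force: [-0.4, -0.8, -2.6]
width: 0.0126
gripper_force: 60.8
```

Emit:
carry_out(linear=[[0, 0, -0.002], [0, 0, 0], [0, 0, 0]], angular=[[0, 0, 0], [0, 0, 0], [0, 0, 0]], hand=[0, 0, 0])

```text
clock: 18.48
position: [0.5794, 0.0343, 0.2661]
ee_rot: [0.001, -0.07, 0.998, -0.0]
contact_force: [0.1, -0.1, -2.7]
width: 0.0126
gripper_force: 60.8
```

Emit:
carry_out(linear=[[0, 0, -0.002], [0, 0, -0.002], [0, 0, 0], [0, 0, 0], [0, 0, 0], [0, 0, 0], [0, 0, 0]], angular=[[0, 0, 0], [0, 0, 0], [0, 0, 0], [0, 0, 0], [0, 0, 0], [0, 0, 0], [0, 0, 0]], hand=[0, 0, 0, 0.4, 0.4, 0.4, 0.4])

```text
clock: 19.07
position: [0.5793, 0.0343, 0.2636]
ee_rot: [0.0, -0.07, 0.998, -0.0]
contact_force: [0.9, -0.4, 0.1]
width: 0.0343
gripper_force: 0.0
```

Emit:
carry_out(linear=[[0, 0, 0.03], [0, 0, 0.08], [0, 0, 0.08], [0, 0, 0.08], [-0.0094, -0.0249, 0], [-0.0094, -0.0249, 0], [-0.0094, -0.0249, 0], [-0.0094, -0.0249, 0]], angular=[[0, 0, 0], [0, 0, 0], [0, 0, 0], [0, 0, 0], [0, 0, -0.986], [0, 0, -0.986], [0, 0, -0.986], [0, 0, -0.986]], hand=[0.4, 0.4, 0.4, 0.4, 0.4, 0.4, 0.4, 0.4])

```text
clock: 19.73
position: [0.5601, -0.0159, 0.3989]
ee_rot: [0.0, 0.089, 0.996, -0.0]
contact_force: [0.4, 0.4, -0.1]
width: 0.0342
gripper_force: 0.0
```

Emit:
carry_out(linear=[[-0.0094, -0.0249, 0], [-0.0094, -0.0249, 0], [-0.0094, -0.0249, 0], [-0.0094, -0.0249, 0], [-0.0094, -0.0249, 0], [-0.0094, -0.0249, 0], [-0.0094, -0.0249, 0], [-0.0094, -0.0249, 0]], angular=[[0, 0, -0.986], [0, 0, -0.986], [0, 0, -0.986], [0, 0, -0.986], [0, 0, -0.986], [0, 0, -0.986], [0, 0, -0.986], [0, 0, -0.986]], hand=[0.4, 0.4, 0.4, 0.4, 0.4, 0.4, 0.4, 0.4])

```text
clock: 20.4
position: [0.5225, -0.1157, 0.3985]
ee_rot: [0.0, 0.394, 0.919, 0.0]
contact_force: [1.2, -0.3, 0.2]
width: 0.0343
gripper_force: 0.0
```

Emit:
carry_out(linear=[[-0.0094, -0.0249, 0], [-0.0094, -0.0249, 0], [-0.0094, -0.0249, 0], [-0.0094, -0.0249, 0], [0, 0, 0]], angular=[[0, 0, -0.986], [0, 0, -0.986], [0, 0, -0.986], [0, 0, -0.986], [0, 0, 0]], hand=[0.5, 0.5, 0.5, 0.5, 0.5])

```text
clock: 20.82
position: [0.5034, -0.1666, 0.3985]
ee_rot: [0.0, 0.533, 0.846, -0.001]
contact_force: [-0.8, 0.7, 0.3]
width: 0.0427
gripper_force: 0.0
```

```bash
cat >> h.py <<'E'
def look(k):
    T=snap('top',f'pics/top{k}.png');S=snap('side',f'pics/side{k}.png');st()
    for r in ribs('top',T,(312,180,446,278)):print('T',r)
    for r in ribs('side',S,(240,120,345,205)):print('S',r)
    for r in ribs('top',T,(230,188,302,246),.098):print('slab T',r)
    for r in ribs('side',S,(225,195,305,280),.098):print('slab S',r)
E
python3 -c "
from h import *
look(5)"
```

```text
20.9167 [ 0.5039 -0.165   0.3985] phi 115.79 w 0.0425 0.0 [-0.   0.2 -0.8] q6 -0.9
T (386.4025419116046, 245.74474744175922, array([ 0.4521, -0.3031]), np.float64(-115.1), array([0.014, 0.041]))
T (363.14188121047874, 241.49424119241192, array([ 0.4633, -0.2299]), np.float64(-148.4), array([0.022, 0.053]))
T (348.5309829059829, 210.71499796499796, array([ 0.5591, -0.1825]), np.float64(-162.9), array([0.018, 0.059]))
S (310.18291183702144, 150.62943449244818, array([ 0.4513, -0.3008]), np.float64(-113.3), array([0.059, 0.026]))
S (295.5984380220515, 127.14805379218176, array([ 0.5141, -0.424 ]), np.float64(96.0), array([0.045, 0.074]))
S (282.23158565856585, 123.37162466246625, array([ 0.5636, -0.4385]), np.float64(97.4), array([0.033, 0.07 ]))
slab T (277.02532075006167, 226.09144460893165, array([0.5016, 0.0416]), np.float64(-81.2), array([0.036, 0.013]))
slab T (280.11198128559806, 201.40666531055058, array([0.5774, 0.0345]), np.float64(-171.2), array([0.011, 0.039]))
slab S (281.47478184991274, 214.31588132635252, array([0.5012, 0.0428]), np.float64(-83.1), array([0.059, 0.014]))
slab S (254.383, 209.0449540229885, array([0.5772, 0.0353]), np.float64(-170.5), array([0.039, 0.034]))
```

Emit:
carry_out(linear=[[-0.0094, -0.0248, 0], [-0.0094, -0.0248, 0], [-0.0094, -0.0248, 0], [-0.0094, -0.0248, 0], [-0.0094, -0.0248, 0], [-0.0094, -0.0248, 0], [-0.0094, -0.0248, 0], [-0.0094, -0.0248, 0]], angular=[[0, 0, -0.988], [0, 0, -0.988], [0, 0, -0.988], [0, 0, -0.988], [0, 0, -0.988], [0, 0, -0.988], [0, 0, -0.988], [0, 0, -0.988]], hand=[0.5, 0.5, 0.5, 0.5, 0.5, 0.5, 0.5, 0.5])

```text
clock: 21.58
position: [0.4666, -0.2638, 0.3984]
ee_rot: [-0.0, 0.769, 0.639, 0.0]
contact_force: [-0.1, 0.2, 0.7]
width: 0.0426
gripper_force: 0.0
```

Emit:
carry_out(linear=[[-0.0094, -0.0248, 0], [-0.0094, -0.0248, 0], [-0.0094, -0.0248, 0], [0, 0, -0.07], [0, 0, -0.07], [0, 0, -0.07], [0, 0, -0.07], [0, 0, -0.04]], angular=[[0, 0, -0.988], [0, 0, -0.988], [0, 0, -0.988], [0, 0, 0], [0, 0, 0], [0, 0, 0], [0, 0, 0], [0, 0, 0]], hand=[0.5, 0.5, 0.5, 0.5, 0.5, 0.5, 0.5, 0.5])

```text
clock: 22.25
position: [0.4517, -0.2996, 0.2351]
ee_rot: [-0.002, 0.838, 0.545, -0.0]
contact_force: [-0.3, 0.3, 1.1]
width: 0.0425
gripper_force: 0.0
```

Emit:
carry_out(linear=[[0, 0, -0.02], [0, 0, -0.016], [0, 0, 0], [0, 0, 0], [0, 0, 0], [0, 0, 0], [0, 0, 0], [0, 0, 0]], angular=[[0, 0, 0], [0, 0, 0], [0, 0, 0], [0, 0, 0], [0, 0, 0], [0, 0, 0], [0, 0, 0], [0, 0, 0]], hand=[0.5, 0.5, 0.5, 0, 0, 0, 0, 0])

```text
clock: 22.92
position: [0.453, -0.3018, 0.2222]
ee_rot: [0.002, 0.839, 0.544, 0.001]
contact_force: [0.9, 1.4, 5.6]
width: 0.0124
gripper_force: 61.2
```

```bash
python3 -c "
from h import *
st()"
```

```text
22.9167 [ 0.453  -0.3018  0.2222] phi 65.93 w 0.0124 61.2 [0.9 1.4 5.6] q6 -0.3
```

Emit:
carry_out(linear=[[0, 0, 0.03], [0, 0, 0.06], [0, 0, 0.07], [0, 0, 0.07], [0, 0, 0.07], [0.0081, 0.0338, 0], [0.0081, 0.0338, 0], [0.0081, 0.0338, 0]], angular=[[0, 0, 0], [0, 0, 0], [0, 0, 0], [0, 0, 0], [0, 0, 0], [0, 0, 0.986], [0, 0, 0.986], [0, 0, 0.986]], hand=[0, 0, 0, 0, 0, 0, 0, 0])

```text
clock: 23.58
position: [0.464, -0.25, 0.3709]
ee_rot: [0.0, 0.768, 0.64, 0.0]
contact_force: [-0.6, 0.1, -4.0]
width: 0.0123
gripper_force: 59.8
```

Emit:
carry_out(linear=[[0.0081, 0.0338, 0], [0.0081, 0.0338, 0], [0.0081, 0.0338, 0], [0.0081, 0.0338, 0], [0.0081, 0.0338, 0], [0.0081, 0.0338, 0], [0.0081, 0.0338, 0], [0.0081, 0.0338, 0]], angular=[[0, 0, 0.986], [0, 0, 0.986], [0, 0, 0.986], [0, 0, 0.986], [0, 0, 0.986], [0, 0, 0.986], [0, 0, 0.986], [0, 0, 0.986]], hand=[0, 0, 0, 0, 0, 0, 0, 0])

```text
clock: 24.25
position: [0.4963, -0.1145, 0.3699]
ee_rot: [-0.001, 0.531, 0.847, -0.0]
contact_force: [-0.2, -0.7, -3.9]
width: 0.0126
gripper_force: 59.9
```

Emit:
carry_out(linear=[[0.0081, 0.0338, 0], [0.0081, 0.0338, 0], [0.0081, 0.0338, 0], [0.0081, 0.0338, 0], [0.0081, 0.0338, 0], [0.0081, 0.0338, 0], [0.0081, 0.0338, 0], [0.0081, 0.0338, 0]], angular=[[0, 0, 0.986], [0, 0, 0.986], [0, 0, 0.986], [0, 0, 0.986], [0, 0, 0.986], [0, 0, 0.986], [0, 0, 0.986], [0, 0, 0.986]], hand=[0, 0, 0, 0, 0, 0, 0, 0])

```text
clock: 24.92
position: [0.5287, 0.0206, 0.3699]
ee_rot: [-0.001, 0.242, 0.97, -0.0]
contact_force: [0.4, 0.5, -3.4]
width: 0.0125
gripper_force: 59.9
```

Emit:
carry_out(linear=[[0.0081, 0.0338, 0], [0.0081, 0.0338, 0], [0.0081, 0.0338, 0], [0.0081, 0.0338, 0], [0.0081, 0.0338, 0], [0.0081, 0.0338, 0], [0.0081, 0.0338, 0], [0.0081, 0.0338, 0]], angular=[[0, 0, 0.986], [0, 0, 0.986], [0, 0, 0.986], [0, 0, 0.986], [0, 0, 0.986], [0, 0, 0.986], [0, 0, 0.986], [0, 0, 0.986]], hand=[0, 0, 0, 0, 0, 0, 0, 0])

```text
clock: 25.58
position: [0.5612, 0.1557, 0.3698]
ee_rot: [-0.001, -0.071, 0.997, -0.0]
contact_force: [0.2, -0.8, -3.1]
width: 0.0124
gripper_force: 59.9
```

Emit:
carry_out(linear=[[0, 0, 0], [0, 0, 0], [0, 0, 0]], angular=[[0, 0, 0], [0, 0, 0], [0, 0, 0]], hand=[0, 0, 0])

```text
clock: 25.83
position: [0.5611, 0.1545, 0.3699]
ee_rot: [-0.001, -0.069, 0.998, -0.0]
contact_force: [0.2, -0.6, -3.5]
width: 0.0127
gripper_force: 59.8
```

```bash
python3 -c "
from h import *
st();S=snap('side','pics/side6.png')
cv2.imwrite('pics/c6.png',cv2.resize(S[110:300,180:350],None,fx=3,fy=3)[:,:,::-1])"
```

```text
25.8333 [0.5611 0.1545 0.3699] phi 187.92 w 0.0127 59.8 [ 0.2 -0.6 -3.5] q6 -1.56
```

View pics/c6.png

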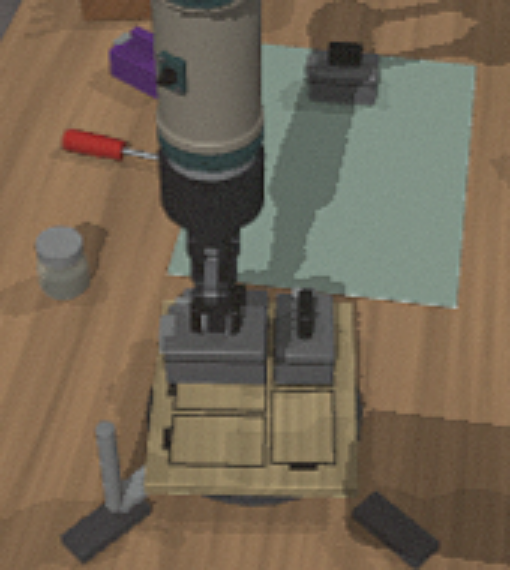

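Emit:
carry_out(linear=[[0.004, 0.001, -0.06], [0, 0, -0.06], [0, 0, -0.04], [0, 0, -0.025], [0, 0, -0.012], [0, 0, -0.006], [0, 0, -0.004], [0, 0, 0]], angular=[[0, 0, 0], [0, 0, 0], [0, 0, 0], [0, 0, 0], [0, 0, 0], [0, 0, 0], [0, 0, 0], [0, 0, 0]], hand=[0, 0, 0, 0, 0, 0, 0, 0])

```text
clock: 26.55
position: [0.564, 0.1552, 0.2675]
ee_rot: [0.001, -0.069, 0.998, 0.0]
contact_force: [-0.1, 0.1, -3.1]
width: 0.0128
gripper_force: 59.7
```

Emit:
carry_out(linear=[[0, 0, -0.002], [0, 0, 0], [0, 0, 0]], angular=[[0, 0, 0], [0, 0, 0], [0, 0, 0]], hand=[0, 0, 0])

```text
clock: 26.8
position: [0.5638, 0.1555, 0.2666]
ee_rot: [0.001, -0.069, 0.998, 0.0]
contact_force: [0.0, 0.2, -3.3]
width: 0.0124
gripper_force: 59.7
```

Emit:
carry_out(linear=[[0, 0, -0.002], [0, 0, -0.002], [0, 0, 0], [0, 0, 0], [0, 0, 0], [0, 0, 0], [0, 0, 0]], angular=[[0, 0, 0], [0, 0, 0], [0, 0, 0], [0, 0, 0], [0, 0, 0], [0, 0, 0], [0, 0, 0]], hand=[0, 0, 0, 0.4, 0.4, 0.4, 0.4])

```text
clock: 27.38
position: [0.5637, 0.1555, 0.2639]
ee_rot: [0.0, -0.069, 0.998, 0.0]
contact_force: [1.0, -0.4, -0.3]
width: 0.034
gripper_force: 0.0
```

Emit:
carry_out(linear=[[0, 0, 0.03], [0, 0, 0.08], [0, 0, 0.08], [0, 0, 0.08], [-0.0022, -0.0275, 0], [-0.0022, -0.0275, 0], [-0.0022, -0.0275, 0], [-0.0022, -0.0275, 0]], angular=[[0, 0, 0], [0, 0, 0], [0, 0, 0], [0, 0, 0], [0, 0, -0.966], [0, 0, -0.966], [0, 0, -0.966], [0, 0, -0.966]], hand=[0.4, 0.4, 0.4, 0.4, 0.4, 0.4, 0.4, 0.4])

```text
clock: 28.05
position: [0.5591, 0.1, 0.3992]
ee_rot: [0.0, 0.087, 0.996, 0.0]
contact_force: [-0.5, 0.1, 0.5]
width: 0.0344
gripper_force: 0.0
```

Emit:
carry_out(linear=[[-0.0022, -0.0275, 0], [-0.0022, -0.0275, 0], [-0.0022, -0.0275, 0], [-0.0022, -0.0275, 0], [-0.0022, -0.0275, 0], [-0.0022, -0.0275, 0], [-0.0022, -0.0275, 0], [-0.0022, -0.0275, 0]], angular=[[0, 0, -0.966], [0, 0, -0.966], [0, 0, -0.966], [0, 0, -0.966], [0, 0, -0.966], [0, 0, -0.966], [0, 0, -0.966], [0, 0, -0.966]], hand=[0.4, 0.4, 0.4, 0.4, 0.4, 0.4, 0.4, 0.4])

```text
clock: 28.72
position: [0.5503, -0.0102, 0.3988]
ee_rot: [0.0, 0.386, 0.923, 0.0]
contact_force: [0.1, -0.6, 0.3]
width: 0.0344
gripper_force: 0.0
```

Emit:
carry_out(linear=[[-0.0022, -0.0275, 0], [-0.0022, -0.0275, 0], [-0.0022, -0.0275, 0], [-0.0022, -0.0275, 0], [-0.0022, -0.0275, 0], [-0.0022, -0.0275, 0], [-0.0022, -0.0275, 0], [-0.0022, -0.0275, 0]], angular=[[0, 0, -0.966], [0, 0, -0.966], [0, 0, -0.966], [0, 0, -0.966], [0, 0, -0.966], [0, 0, -0.966], [0, 0, -0.966], [0, 0, -0.966]], hand=[0.4, 0.4, 0.4, 0.4, 0.4, 0.4, 0.4, 0.4])

```text
clock: 29.38
position: [0.5415, -0.1202, 0.3988]
ee_rot: [-0.0, 0.648, 0.761, 0.0]
contact_force: [-0.8, 0.2, 0.4]
width: 0.0339
gripper_force: 0.0
```

Emit:
carry_out(linear=[[-0.0022, -0.0275, 0], [-0.0022, -0.0275, 0], [-0.0022, -0.0275, 0], [-0.0022, -0.0275, 0], [0, 0, 0]], angular=[[0, 0, -0.966], [0, 0, -0.966], [0, 0, -0.966], [0, 0, -0.966], [0, 0, 0]], hand=[0.5, 0.5, 0.5, 0.5, 0.5])

```text
clock: 29.8
position: [0.5372, -0.1765, 0.3987]
ee_rot: [0.001, 0.758, 0.653, -0.0]
contact_force: [-0.0, -0.3, 0.6]
width: 0.0426
gripper_force: 0.0
```

```bash
python3 -c "
from h import *
look(7)"
```

```text
29.9 [ 0.5372 -0.1746  0.3987] phi 81.74 w 0.0428 0.0 [0.4 0.3 0.3] q6 -0.29
T (424.5347926526932, 227.92030087897228, array([ 0.5117, -0.4229]), np.float64(179.8), array([0.02 , 0.032]))
T (363.3147143890094, 223.05576644974693, array([ 0.5214, -0.2297]), np.float64(-27.8), array([0.027, 0.022]))
S (295.0296536796537, 127.02308802308802, array([ 0.5162, -0.4244]), np.float64(-86.8), array([0.07 , 0.036]))
slab T (277.00727708179807, 226.09589167280768, array([0.5016, 0.0417]), np.float64(-83.5), array([0.036, 0.013]))
slab T (240.3990042674253, 204.65848743480322, array([0.5639, 0.1556]), np.float64(-171.9), array([0.013, 0.038]))
slab T (280.1041325695581, 201.44428532460446, array([0.5773, 0.0345]), np.float64(-171.8), array([0.011, 0.038]))
slab S (251.23388148362793, 243.85372597314787, array([0.563 , 0.1576]), np.float64(-170.7), array([0.039, 0.03 ]))
slab S (281.45275919732444, 214.47844003822266, array([0.5012, 0.0434]), np.float64(97.6), array([0.013, 0.059]))
slab S (254.34731322231323, 209.0587746837747, array([0.5772, 0.0353]), np.float64(-170.5), array([0.039, 0.034]))
```

Emit:
carry_out(linear=[[-0.0022, -0.0274, 0], [-0.0022, -0.0274, 0], [-0.0022, -0.0274, 0], [-0.0022, -0.0274, 0], [-0.0022, -0.0274, 0], [-0.0022, -0.0274, 0], [-0.0022, -0.0274, 0], [-0.0022, -0.0274, 0]], angular=[[0, 0, -0.966], [0, 0, -0.966], [0, 0, -0.966], [0, 0, -0.966], [0, 0, -0.966], [0, 0, -0.966], [0, 0, -0.966], [0, 0, -0.966]], hand=[0.5, 0.5, 0.5, 0.5, 0.5, 0.5, 0.5, 0.5])

```text
clock: 30.57
position: [0.5286, -0.2835, 0.3989]
ee_rot: [-0.0, 0.92, 0.392, 0.0]
contact_force: [-0.0, -0.2, 0.8]
width: 0.043
gripper_force: 0.0
```

Emit:
carry_out(linear=[[-0.0022, -0.0274, 0], [-0.0022, -0.0274, 0], [-0.0022, -0.0274, 0], [-0.0022, -0.0274, 0], [-0.0022, -0.0274, 0], [-0.0022, -0.0274, 0], [-0.0022, -0.0274, 0], [-0.0022, -0.0274, 0]], angular=[[0, 0, -0.966], [0, 0, -0.966], [0, 0, -0.966], [0, 0, -0.966], [0, 0, -0.966], [0, 0, -0.966], [0, 0, -0.966], [0, 0, -0.966]], hand=[0.5, 0.5, 0.5, 0.5, 0.5, 0.5, 0.5, 0.5])

```text
clock: 31.23
position: [0.5201, -0.3931, 0.3988]
ee_rot: [-0.0, 0.996, 0.094, 0.0]
contact_force: [0.9, 0.5, -0.2]
width: 0.0427
gripper_force: 0.0
```

Emit:
carry_out(linear=[[-0.0022, -0.0274, 0], [-0.0022, -0.0274, 0], [0, 0, 0], [0, 0, 0]], angular=[[0, 0, -0.966], [0, 0, -0.966], [0, 0, 0], [0, 0, 0]], hand=[0.5, 0.5, 0.5, 0.5])

```text
clock: 31.57
position: [0.5177, -0.4205, 0.3985]
ee_rot: [-0.001, 1.0, 0.019, -0.0]
contact_force: [0.1, -0.3, -0.1]
width: 0.043
gripper_force: 0.0
```

```bash
python3 -c "
from h import *
look(8)
T=cv2.imread('pics/top8.png');S=cv2.imread('pics/side8.png')
cv2.imwrite('pics/c7.png',np.hstack([cv2.resize(T[180:280,350:450],(400,400)),cv2.resize(S[80:180,250:350],(400,400))]))"
```

```text
31.6667 [ 0.5177 -0.4198  0.3988] phi 2.16 w 0.0427 0.0 [0.3 1.  0.6] q6 0.75
T (424.2501030842817, 225.95482846775525, array([ 0.5179, -0.422 ]), np.float64(-178.2), array([0.019, 0.036]))
S (294.66699764636655, 127.65784054133567, array([ 0.517 , -0.4204]), np.float64(-85.7), array([0.044, 0.039]))
slab T (277.0384023158413, 226.07535723084504, array([0.5016, 0.0416]), np.float64(-81.6), array([0.036, 0.013]))
slab T (240.44867716008036, 204.55171355213218, array([0.5642, 0.1555]), np.float64(-173.7), array([0.014, 0.037]))
slab T (280.0928231292517, 201.35003401360544, array([0.5776, 0.0346]), np.float64(-172.3), array([0.011, 0.039]))
slab S (251.21314896349293, 243.81526325444872, array([0.5631, 0.1575]), np.float64(-170.7), array([0.04 , 0.031]))
slab S (281.448098742717, 214.41517172646428, array([0.5013, 0.0432]), np.float64(97.6), array([0.014, 0.059]))
slab S (254.38472702295488, 209.10977798457856, array([0.5771, 0.0355]), np.float64(-170.5), array([0.039, 0.034]))
```

View pics/c7.png

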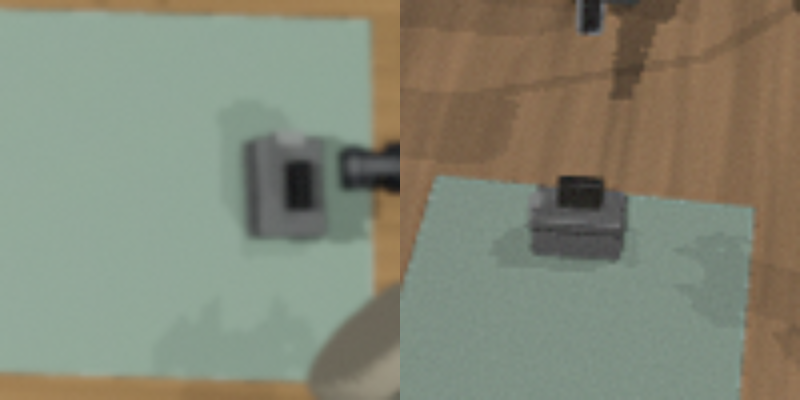

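Emit:
carry_out(linear=[[0, -0.001, -0.07], [0, 0, -0.07], [0, 0, -0.07], [0, 0, -0.07], [0, 0, -0.04], [0, 0, -0.02], [0, 0, -0.016], [0, 0, 0]], angular=[[0, 0, 0], [0, 0, 0], [0, 0, 0], [0, 0, 0], [0, 0, 0], [0, 0, 0], [0, 0, 0], [0, 0, 0]], hand=[0.5, 0.5, 0.5, 0.5, 0.5, 0.5, 0.5, 0.5])

```text
clock: 32.33
position: [0.5176, -0.4209, 0.2202]
ee_rot: [-0.001, 1.0, 0.018, -0.0]
contact_force: [-0.1, -0.4, -0.6]
width: 0.0426
gripper_force: 0.0
```

Emit:
carry_out(linear=[[0, 0, 0], [0, 0, 0], [0, 0, 0], [0, 0, 0], [0, 0, 0], [0, 0, 0]], angular=[[0, 0, 0], [0, 0, 0], [0, 0, 0], [0, 0, 0], [0, 0, 0], [0, 0, 0]], hand=[0, 0, 0, 0, 0, 0])

```text
clock: 32.83
position: [0.518, -0.4223, 0.223]
ee_rot: [0.001, 1.0, 0.017, 0.002]
contact_force: [0.7, 0.6, 5.8]
width: 0.0124
gripper_force: 60.4
```

```bash
python3 -c "
from h import *
st()"
```

```text
32.8333 [ 0.518  -0.4223  0.223 ] phi 1.98 w 0.0124 60.4 [0.7 0.6 5.8] q6 0.75
```

Emit:
carry_out(linear=[[0, 0, 0.03], [0, 0, 0.06], [0, 0, 0.07], [0, 0, 0.07], [0, 0, 0.07], [-0.0025, 0.025, 0], [-0.0025, 0.05, 0], [-0.0025, 0.05, 0]], angular=[[0, 0, 0], [0, 0, 0], [0, 0, 0], [0, 0, 0], [0, 0, 0], [0, 0, 0.952], [0, 0, 0.952], [0, 0, 0.952]], hand=[0, 0, 0, 0, 0, 0, 0, 0])

```text
clock: 33.5
position: [0.5131, -0.3589, 0.371]
ee_rot: [0.0, 0.991, 0.132, 0.0]
contact_force: [-0.3, 1.4, -3.4]
width: 0.0126
gripper_force: 59.1
```

Emit:
carry_out(linear=[[-0.0025, 0.05, 0], [-0.0025, 0.05, 0], [-0.0025, 0.05, 0], [-0.0025, 0.05, 0], [-0.0025, 0.05, 0], [-0.0025, 0.05, 0], [-0.0025, 0.05, 0], [-0.0025, 0.05, 0]], angular=[[0, 0, 0.952], [0, 0, 0.952], [0, 0, 0.952], [0, 0, 0.952], [0, 0, 0.952], [0, 0, 0.952], [0, 0, 0.952], [0, 0, 0.952]], hand=[0, 0, 0, 0, 0, 0, 0, 0])

```text
clock: 34.17
position: [0.5029, -0.1578, 0.3703]
ee_rot: [-0.001, 0.906, 0.424, -0.001]
contact_force: [0.5, 0.4, -3.4]
width: 0.0126
gripper_force: 59.1
```

Emit:
carry_out(linear=[[-0.0025, 0.05, 0], [-0.0025, 0.05, 0], [-0.0025, 0.05, 0], [-0.0025, 0.05, 0], [-0.0025, 0.05, 0], [-0.0025, 0.05, 0], [-0.0025, 0.05, 0], [-0.0025, 0.05, 0]], angular=[[0, 0, 0.952], [0, 0, 0.952], [0, 0, 0.952], [0, 0, 0.952], [0, 0, 0.952], [0, 0, 0.952], [0, 0, 0.952], [0, 0, 0.952]], hand=[0, 0, 0, 0, 0, 0, 0, 0])

```text
clock: 34.83
position: [0.4929, 0.0421, 0.3704]
ee_rot: [-0.0, 0.737, 0.676, -0.0]
contact_force: [0.4, 0.2, -3.2]
width: 0.0125
gripper_force: 59.0
```

Emit:
carry_out(linear=[[-0.0025, 0.05, 0], [-0.0025, 0.05, 0], [-0.0025, 0.05, 0], [0, 0.02, 0], [0, 0, 0], [0, 0, 0], [0, 0, 0]], angular=[[0, 0, 0.952], [0, 0, 0.952], [0, 0, 0.952], [0, 0, 0], [0, 0, 0], [0, 0, 0], [0, 0, 0]], hand=[0, 0, 0, 0, 0, 0, 0])

```text
clock: 35.42
position: [0.4898, 0.1251, 0.3707]
ee_rot: [0.0, 0.656, 0.754, -0.001]
contact_force: [0.2, -0.4, -2.6]
width: 0.0124
gripper_force: 59.1
```

```bash
python3 -c "
from h import *
st();S=snap('side','pics/side9.png')
cv2.imwrite('pics/c8.png',cv2.resize(S[130:300,180:350],None,fx=3,fy=3)[:,:,::-1])"
```

```text
35.4167 [0.4898 0.1251 0.3707] phi 97.93 w 0.0124 59.1 [ 0.2 -0.4 -2.6] q6 -0.03
```

View pics/c8.png

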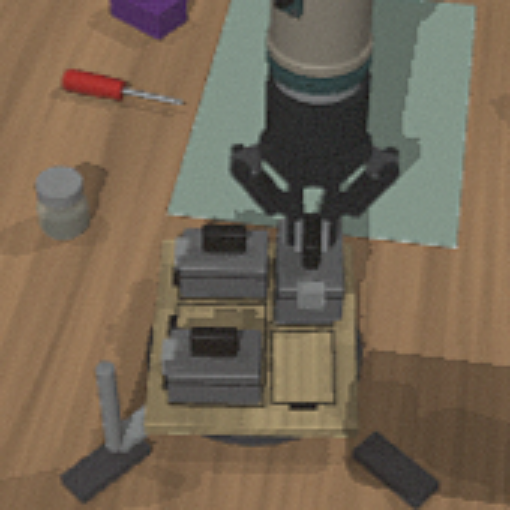

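Emit:
carry_out(linear=[[0.0014, 0.007, -0.06], [0, 0, -0.06], [0, 0, -0.04], [0, 0, -0.025], [0, 0, -0.012], [0, 0, -0.006], [0, 0, -0.004], [0, 0, 0]], angular=[[0, 0, 0], [0, 0, 0], [0, 0, 0], [0, 0, 0], [0, 0, 0], [0, 0, 0], [0, 0, 0], [0, 0, 0]], hand=[0, 0, 0, 0, 0, 0, 0, 0])

```text
clock: 36.13
position: [0.4911, 0.129, 0.2679]
ee_rot: [0.0, 0.656, 0.754, 0.0]
contact_force: [-0.1, -0.6, -3.0]
width: 0.0123
gripper_force: 59.1
```

Emit:
carry_out(linear=[[0, 0, -0.002], [0, 0, -0.002], [0, 0, 0], [0, 0, 0]], angular=[[0, 0, 0], [0, 0, 0], [0, 0, 0], [0, 0, 0]], hand=[0, 0, 0, 0])

```text
clock: 36.47
position: [0.491, 0.1294, 0.2661]
ee_rot: [0.001, 0.656, 0.755, 0.001]
contact_force: [0.5, -0.0, -1.5]
width: 0.0125
gripper_force: 59.4
```

Emit:
carry_out(linear=[[0, 0, -0.002], [0, 0, 0], [0, 0, 0], [0, 0, 0], [0, 0, 0], [0, 0, 0]], angular=[[0, 0, 0], [0, 0, 0], [0, 0, 0], [0, 0, 0], [0, 0, 0], [0, 0, 0]], hand=[0, 0, 0.4, 0.4, 0.4, 0.4])

```text
clock: 36.97
position: [0.4906, 0.1295, 0.2645]
ee_rot: [0.0, 0.656, 0.755, 0.0]
contact_force: [-0.2, 0.1, 0.3]
width: 0.0339
gripper_force: 0.0
```

Emit:
carry_out(linear=[[0, 0, 0.03], [0, 0, 0.08], [0, 0, 0.08], [0, 0, 0.08], [0, -0.07, 0], [0, -0.07, 0], [0, -0.07, 0], [0, -0.07, 0]], angular=[[0, 0, 0], [0, 0, 0], [0, 0, 0], [0, 0, 0], [0, 0, 0], [0, 0, 0], [0, 0, 0], [0, 0, 0]], hand=[0.4, 0.4, 0.4, 0.4, 0.4, 0.4, 0.4, 0.4])

```text
clock: 37.63
position: [0.4903, -0.0117, 0.3998]
ee_rot: [0.0, 0.656, 0.755, 0.0]
contact_force: [0.6, -0.2, -0.2]
width: 0.0343
gripper_force: 0.0
```

Emit:
carry_out(linear=[[0, -0.07, 0], [0, -0.07, 0], [0, -0.07, 0], [0, -0.07, 0], [0, 0, 0], [0, 0, 0]], angular=[[0, 0, 0], [0, 0, 0], [0, 0, 0], [0, 0, 0], [0, 0, 0], [0, 0, 0]], hand=[0.5, 0.5, 0.5, 0.5, 0.5, 0.5])

```text
clock: 38.13
position: [0.4905, -0.1523, 0.399]
ee_rot: [-0.0, 0.657, 0.753, 0.0]
contact_force: [0.1, 1.1, -0.3]
width: 0.0425
gripper_force: 0.0
```

```bash
python3 -c "
from h import *
look(10)
T=cv2.imread('pics/top10.png')
cv2.imwrite('pics/c9.png',cv2.resize(T[165:265,205:325],(720,600),interpolation=cv2.INTER_CUBIC))"
```

```text
38.2333 [ 0.4904 -0.1502  0.3991] phi 97.97 w 0.0424 0.0 [-0.3 -0.6 -0.6] q6 -0.57
T (352.5233625730994, 246.6093859649123, array([ 0.4463, -0.1967]), np.float64(-8.6), array([0.043, 0.021]))
S (309.9056953561877, 122.65703257962558, array([ 0.4668, -0.46  ]), np.float64(94.6), array([0.042, 0.079]))
S (285.1915109034268, 122.8772585669782, array([ 0.5537, -0.4433]), np.float64(97.2), array([0.036, 0.077]))
slab T (248.09507790368272, 229.0822119924457, array([0.4899, 0.1293]), np.float64(-84.7), array([0.037, 0.013]))
slab T (277.05184984333573, 226.06263557483732, array([0.5017, 0.0415]), np.float64(-82.0), array([0.036, 0.013]))
slab T (240.40015946137493, 204.6667552563194, array([0.5638, 0.1556]), np.float64(-171.5), array([0.013, 0.038]))
slab T (280.0871888528138, 201.38108766233768, array([0.5775, 0.0346]), np.float64(-172.0), array([0.011, 0.039]))
slab S (251.27394882039573, 243.82650780060882, array([0.5629, 0.1575]), np.float64(-170.7), array([0.039, 0.031]))
slab S (281.29789659601795, 238.99009312780987, array([0.4898, 0.1292]), np.float64(-92.5), array([0.064, 0.023]))
slab S (281.4243347157422, 214.2773241748747, array([0.5014, 0.0427]), np.float64(-82.9), array([0.059, 0.014]))
slab S (254.42397260273972, 209.08125570776255, array([0.577 , 0.0354]), np.float64(-172.3), array([0.034, 0.039]))
```

View pics/c9.png

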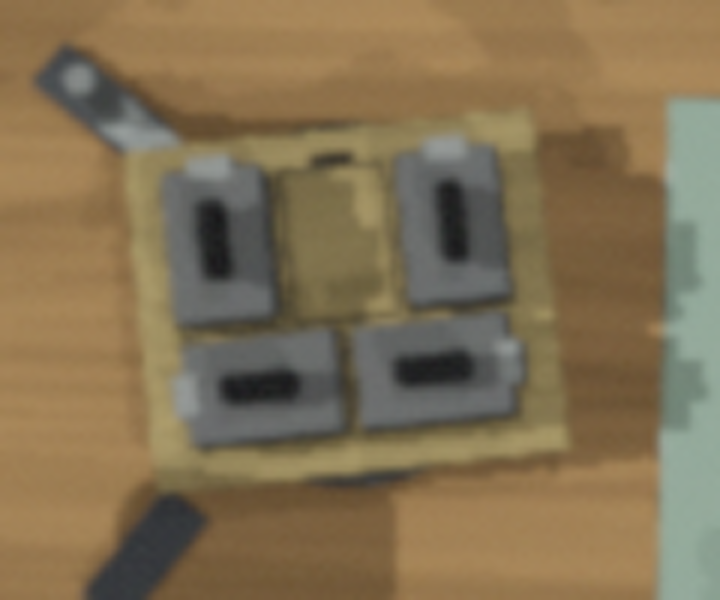

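Emit:
carry_out(linear=[[0.0251, 0.0619, 0], [0.0251, 0.0619, 0], [0.0251, 0.0619, 0], [0.0251, 0.0619, 0], [0.0251, 0.0619, 0], [0.0251, 0.0619, 0], [0.0251, 0.0619, 0], [0.0251, 0.0619, 0]], angular=[[0, 0, -0.818], [0, 0, -0.818], [0, 0, -0.818], [0, 0, -0.818], [0, 0, -0.818], [0, 0, -0.818], [0, 0, -0.818], [0, 0, -0.818]], hand=[0.6, 0.6, 0.6, 0.6, 0.6, 0.6, 0.6, 0.6], force=30)

```text
clock: 38.9
position: [0.5905, 0.1006, 0.3995]
ee_rot: [-0.0, 0.829, 0.559, 0.0]
contact_force: [0.1, 0.3, 1.2]
width: 0.0515
gripper_force: 0.0
```

Emit:
carry_out(linear=[[0.0251, 0.0619, 0], [0.0251, 0.0619, 0], [0.0251, 0.0619, 0], [0.0251, 0.0619, 0], [0, 0, 0], [0, 0, 0], [0, 0, 0]], angular=[[0, 0, -0.818], [0, 0, -0.818], [0, 0, -0.818], [0, 0, -0.818], [0, 0, 0], [0, 0, 0], [0, 0, 0]], hand=[0.6, 0.6, 0.6, 0.6, 0.6, 0.6, 0.6])

```text
clock: 39.48
position: [0.6402, 0.222, 0.3991]
ee_rot: [0.0, 0.894, 0.447, -0.001]
contact_force: [-0.3, -0.3, -0.3]
width: 0.051
gripper_force: 0.0
```

```bash
python3 -c "
from h import *
st()"
```

```text
39.4833 [0.6402 0.222  0.3991] phi 53.16 w 0.051 0.0 [-0.3 -0.3 -0.3] q6 0.87
```

Emit:
carry_out(linear=[[0.001, -0.001, -0.07], [0, 0, -0.07], [0, 0, -0.07], [0, 0, -0.04], [0, 0, -0.018], [0, 0, 0], [0, 0, 0], [0, 0, 0]], angular=[[0, 0, 0], [0, 0, 0], [0, 0, 0], [0, 0, 0], [0, 0, 0], [0, 0, 0], [0, 0, 0], [0, 0, 0]], hand=[0.6, 0.6, 0.6, 0.6, 0.6, 0.6, 0.1, 0.1], force=25)

```text
clock: 40.15
position: [0.6424, 0.2201, 0.2678]
ee_rot: [0.001, 0.895, 0.446, 0.002]
contact_force: [0.6, 0.0, -0.1]
width: 0.0278
gripper_force: 0.0
```

Emit:
carry_out(linear=[[0, 0, 0], [0, 0, 0], [0, 0, 0], [0, 0, 0], [0, 0, 0], [0, 0, 0]], angular=[[0, 0, 0], [0, 0, 0], [0, 0, 0], [0, 0, 0], [0, 0, 0], [0, 0, 0]], hand=[0.1, 0.1, 0.1, 0.1, 0.1, 0.1])

```text
clock: 40.65
position: [0.6409, 0.2215, 0.268]
ee_rot: [-0.001, 0.895, 0.446, 0.001]
contact_force: [-3.6, 3.4, 3.2]
width: 0.0156
gripper_force: 24.8
```

```bash
python3 -c "
from h import *
st();ax=np.array([.5403,.0895])
p=manip.get_state()['position'][:2];th=np.arctan2(*(p-ax)[::-1]);r=np.linalg.norm(p-ax);print(np.degrees(th),r)
w=np.r_[[.25,.5,.75],np.ones(42),[.75,.5]];w/=w.sum()
t=th+np.radians(89.0)*np.r_[0,np.cumsum(w)];P=ax+r*np.c_[np.cos(t),np.sin(t)]
d=(np.diff(P,axis=0)/.5).round(4);a=(np.diff(t)/.08).round(3)
for i in range(0,len(d),8):print([[*x,0] for x in d[i:i+8].tolist()],a[i:i+8].tolist())
"
```

```text
40.65 [0.6409 0.2215 0.268 ] phi 52.99 w 0.0156 24.8 [-3.6  3.4  3.2] q6 0.87
52.7074548973418 0.16595700260614168
[[-0.0023, 0.0017, 0], [-0.0046, 0.0034, 0], [-0.0071, 0.005, 0], [-0.0096, 0.0063, 0], [-0.0098, 0.006, 0], [-0.01, 0.0056, 0], [-0.0102, 0.0053, 0], [-0.0104, 0.0049, 0]] [0.108, 0.217, 0.325, 0.434, 0.434, 0.434, 0.434, 0.434]
[[-0.0106, 0.0046, 0], [-0.0107, 0.0042, 0], [-0.0109, 0.0038, 0], [-0.011, 0.0034, 0], [-0.0111, 0.0031, 0], [-0.0112, 0.0027, 0], [-0.0113, 0.0023, 0], [-0.0114, 0.0019, 0]] [0.434, 0.434, 0.434, 0.434, 0.434, 0.434, 0.434, 0.434]
[[-0.0114, 0.0015, 0], [-0.0115, 0.0011, 0], [-0.0115, 0.0007, 0], [-0.0115, 0.0003, 0], [-0.0115, -0.0001, 0], [-0.0115, -0.0005, 0], [-0.0115, -0.0009, 0], [-0.0114, -0.0013, 0]] [0.434, 0.434, 0.434, 0.434, 0.434, 0.434, 0.434, 0.434]
[[-0.0114, -0.0017, 0], [-0.0113, -0.0021, 0], [-0.0113, -0.0025, 0], [-0.0112, -0.0029, 0], [-0.0111, -0.0033, 0], [-0.0109, -0.0036, 0], [-0.0108, -0.004, 0], [-0.0107, -0.0044, 0]] [0.434, 0.434, 0.434, 0.434, 0.434, 0.434, 0.434, 0.434]
[[-0.0105, -0.0048, 0], [-0.0103, -0.0051, 0], [-0.0101, -0.0055, 0], [-0.0099, -0.0058, 0], [-0.0097, -0.0062, 0], [-0.0095, -0.0065, 0], [-0.0093, -0.0068, 0], [-0.009, -0.0071, 0]] [0.434, 0.434, 0.434, 0.434, 0.434, 0.434, 0.434, 0.434]
[[-0.0088, -0.0074, 0], [-0.0085, -0.0077, 0], [-0.0083, -0.008, 0], [-0.008, -0.0083, 0], [-0.0077, -0.0086, 0], [-0.0056, -0.0066, 0], [-0.0036, -0.0045, 0]] [0.434, 0.434, 0.434, 0.434, 0.434, 0.325, 0.217]
```

Emit:
carry_out(linear=[[-0.0023, 0.0017, 0], [-0.0046, 0.0034, 0], [-0.0071, 0.005, 0], [-0.0096, 0.0063, 0], [-0.0098, 0.006, 0], [-0.01, 0.0056, 0], [-0.0102, 0.0053, 0], [-0.0104, 0.0049, 0]], angular=[[0, 0, 0.108], [0, 0, 0.217], [0, 0, 0.325], [0, 0, 0.434], [0, 0, 0.434], [0, 0, 0.434], [0, 0, 0.434], [0, 0, 0.434]], hand=[0.1, 0.1, 0.1, 0.1, 0.1, 0.1, 0.1, 0.1])

```text
clock: 41.32
position: [0.6113, 0.2392, 0.268]
ee_rot: [0.002, 0.838, 0.545, 0.003]
contact_force: [1.8, -0.8, 7.1]
width: 0.0152
gripper_force: 25.5
```

Emit:
carry_out(linear=[[-0.0106, 0.0046, 0], [-0.0107, 0.0042, 0], [-0.0109, 0.0038, 0], [-0.011, 0.0034, 0], [-0.0111, 0.0031, 0], [-0.0112, 0.0027, 0], [-0.0113, 0.0023, 0], [-0.0114, 0.0019, 0]], angular=[[0, 0, 0.434], [0, 0, 0.434], [0, 0, 0.434], [0, 0, 0.434], [0, 0, 0.434], [0, 0, 0.434], [0, 0, 0.434], [0, 0, 0.434]], hand=[0.1, 0.1, 0.1, 0.1, 0.1, 0.1, 0.1, 0.1])

```text
clock: 41.98
position: [0.5673, 0.2528, 0.268]
ee_rot: [0.002, 0.755, 0.656, 0.004]
contact_force: [3.3, 0.0, 6.3]
width: 0.0154
gripper_force: 25.6
```

Emit:
carry_out(linear=[[-0.0114, 0.0015, 0], [-0.0115, 0.0011, 0], [-0.0115, 0.0007, 0], [-0.0115, 0.0003, 0], [-0.0115, -0.0001, 0], [-0.0115, -0.0005, 0], [-0.0115, -0.0009, 0], [-0.0114, -0.0013, 0]], angular=[[0, 0, 0.434], [0, 0, 0.434], [0, 0, 0.434], [0, 0, 0.434], [0, 0, 0.434], [0, 0, 0.434], [0, 0, 0.434], [0, 0, 0.434]], hand=[0.1, 0.1, 0.1, 0.1, 0.1, 0.1, 0.1, 0.1])

```text
clock: 42.65
position: [0.5215, 0.2537, 0.268]
ee_rot: [0.002, 0.657, 0.754, 0.004]
contact_force: [2.9, 2.4, 5.8]
width: 0.0148
gripper_force: 25.8
```

Emit:
carry_out(linear=[[-0.0114, -0.0017, 0], [-0.0113, -0.0021, 0], [-0.0113, -0.0025, 0], [-0.0112, -0.0029, 0], [-0.0111, -0.0033, 0], [-0.0109, -0.0036, 0], [-0.0108, -0.004, 0], [-0.0107, -0.0044, 0]], angular=[[0, 0, 0.434], [0, 0, 0.434], [0, 0, 0.434], [0, 0, 0.434], [0, 0, 0.434], [0, 0, 0.434], [0, 0, 0.434], [0, 0, 0.434]], hand=[0.1, 0.1, 0.1, 0.1, 0.1, 0.1, 0.1, 0.1])

```text
clock: 43.32
position: [0.4769, 0.2419, 0.2679]
ee_rot: [0.002, 0.546, 0.838, 0.004]
contact_force: [0.9, 4.9, 7.4]
width: 0.0151
gripper_force: 25.9
```

Emit:
carry_out(linear=[[-0.0105, -0.0048, 0], [-0.0103, -0.0051, 0], [-0.0101, -0.0055, 0], [-0.0099, -0.0058, 0], [-0.0097, -0.0062, 0], [-0.0095, -0.0065, 0], [-0.0093, -0.0068, 0], [-0.009, -0.0071, 0]], angular=[[0, 0, 0.434], [0, 0, 0.434], [0, 0, 0.434], [0, 0, 0.434], [0, 0, 0.434], [0, 0, 0.434], [0, 0, 0.434], [0, 0, 0.434]], hand=[0.1, 0.1, 0.1, 0.1, 0.1, 0.1, 0.1, 0.1])

```text
clock: 43.98
position: [0.4373, 0.2182, 0.2679]
ee_rot: [0.002, 0.425, 0.905, 0.004]
contact_force: [-1.3, 6.5, 9.8]
width: 0.0149
gripper_force: 26.1
```

Emit:
carry_out(linear=[[-0.0088, -0.0074, 0], [-0.0085, -0.0077, 0], [-0.0063, -0.0058, 0], [-0.0042, -0.0042, 0], [-0.004, -0.0042, 0], [-0.004, -0.0043, 0], [0, 0, 0]], angular=[[0, 0, 0.434], [0, 0, 0.434], [0, 0, 0.325], [0, 0, 0.217], [0, 0, 0.217], [0, 0, 0.217], [0, 0, 0]], hand=[0.1, 0.1, 0.1, 0.1, 0.1, 0.1, 0.1])

```text
clock: 44.57
position: [0.4188, 0.2009, 0.2679]
ee_rot: [0.001, 0.358, 0.934, 0.003]
contact_force: [-3.7, 5.1, 12.8]
width: 0.0155
gripper_force: 26.1
```

```bash
python3 -c "
from h import *
st();ax=np.array([.5403,.0895])
p=manip.get_state()['position'][:2];print(np.degrees(np.arctan2(*(p-ax)[::-1])))"
```

```text
44.5667 [0.4188 0.2009 0.2679] phi 138.07 w 0.0155 26.1 [-3.7  5.1 12.8] q6 -0.54
137.46637440781603
```

Emit:
carry_out(linear=[[-0.0041, -0.0018, 0], [-0.0026, -0.0031, 0], [-0.0026, -0.0031, 0], [-0.0026, -0.0031, 0], [-0.0026, -0.0031, 0], [-0.0025, -0.0031, 0], [0, 0, 0]], angular=[[0, 0, 0.15], [0, 0, 0.15], [0, 0, 0.15], [0, 0, 0.15], [0, 0, 0.15], [0, 0, 0.15], [0, 0, 0]], hand=[0.1, 0.1, 0.1, 0.1, 0.1, 0.1, 0.1])

```text
clock: 45.15
position: [0.411, 0.1921, 0.2679]
ee_rot: [0.002, 0.324, 0.946, 0.003]
contact_force: [-1.3, 3.7, 11.6]
width: 0.0154
gripper_force: 26.0
```

Emit:
carry_out(linear=[[-0.0024, -0.0031, 0], [-0.0024, -0.0031, 0], [0, 0, 0]], angular=[[0, 0, 0.1], [0, 0, 0.1], [0, 0, 0]], hand=[0.1, 0.1, 0.1])

```text
clock: 45.4
position: [0.4088, 0.1892, 0.2679]
ee_rot: [0.002, 0.316, 0.949, 0.003]
contact_force: [-0.3, 5.0, 11.2]
width: 0.0155
gripper_force: 26.1
```

```bash
python3 -c "
from h import *
st();ax=np.array([.5403,.0895])
p=manip.get_state()['position'][:2];print(np.degrees(np.arctan2(*(p-ax)[::-1])))"
```

```text
45.4 [0.4088 0.1892 0.2679] phi 143.1 w 0.0155 26.1 [-0.3  5.  11.2] q6 -0.65
142.82250051397193
```

Emit:
carry_out(linear=[[-0.0024, -0.0031, 0], [-0.0024, -0.0031, 0], [0, 0, 0]], angular=[[0, 0, 0], [0, 0, 0], [0, 0, 0]], hand=[0.1, 0.1, 0.1])

```text
clock: 45.65
position: [0.408, 0.1881, 0.2679]
ee_rot: [0.004, 0.318, 0.948, 0.007]
contact_force: [3.6, 15.4, 3.4]
width: 0.0152
gripper_force: 27.5
```

Emit:
carry_out(linear=[[-0.0012, -0.0016, 0], [0, 0, 0], [0, 0, 0]], angular=[[0, 0, 0], [0, 0, 0], [0, 0, 0]], hand=[0.1, 0.1, 0.1])

```text
clock: 45.9
position: [0.4078, 0.1879, 0.2679]
ee_rot: [0.004, 0.318, 0.948, 0.008]
contact_force: [2.9, 18.4, 2.2]
width: 0.0153
gripper_force: 28.1
```

Emit:
carry_out(linear=[[0, 0, 0], [0, 0, 0], [0, 0, 0], [0, 0, 0], [0, 0, 0.04], [0, 0, 0.075], [0, 0, 0.075], [0, 0, 0.075]], angular=[[0, 0, 0], [0, 0, 0], [0, 0, 0], [0, 0, 0], [0, 0, 0], [0, 0, 0], [0, 0, 0], [0, 0, 0]], hand=[0.5, 0.5, 0.5, 0.5, 0.5, 0.5, 0.5, 0.5])

```text
clock: 46.57
position: [0.4039, 0.1837, 0.399]
ee_rot: [-0.001, 0.317, 0.949, -0.001]
contact_force: [0.9, 0.8, 0.4]
width: 0.0425
gripper_force: 0.0
```

Emit:
carry_out(linear=[[0, -0.07, 0], [0, -0.07, 0], [0, -0.07, 0], [0, -0.07, 0], [0, -0.07, 0], [0, -0.07, 0], [0, -0.07, 0], [0, -0.07, 0]], angular=[[0, 0, -0.5], [0, 0, -0.5], [0, 0, -0.5], [0, 0, -0.5], [0, 0, -0.5], [0, 0, -0.5], [0, 0, -0.5], [0, 0, -0.5]], hand=[0.5, 0.5, 0.5, 0.5, 0.5, 0.5, 0.5, 0.5])

```text
clock: 47.23
position: [0.4036, -0.0976, 0.3979]
ee_rot: [0.0, 0.465, 0.885, -0.0]
contact_force: [0.5, 0.4, -0.8]
width: 0.0432
gripper_force: 0.0
```

Emit:
carry_out(linear=[[0, -0.07, 0], [0, -0.07, 0], [0, -0.07, 0], [0, 0, 0], [0, 0, 0], [0, 0, 0]], angular=[[0, 0, -0.5], [0, 0, -0.5], [0, 0, -0.5], [0, 0, 0], [0, 0, 0], [0, 0, 0]], hand=[0.5, 0.5, 0.5, 0.5, 0.5, 0.5])

```text
clock: 47.73
position: [0.4039, -0.2007, 0.3975]
ee_rot: [-0.001, 0.516, 0.856, 0.0]
contact_force: [-0.5, 0.5, 0.3]
width: 0.0428
gripper_force: 0.0
```

```bash
python3 -c "
from h import *
T=snap('top','pics/top11.png');st()
th=np.radians(90);ax=np.array([.5403,.0903]);R=np.array([[0,-1],[1,0]])
for q in [(.4903,.128),(.5025,.041),(.562,.155),(.579,.0345)]:print('expect',(ax+R@(np.array(q)-ax)).round(4))
for r in ribs('top',T,(225,170,302,260),.098):print('slab T',r)
cv2.imwrite('pics/c10.png',cv2.resize(T[165:265,205:325],(720,600),interpolation=cv2.INTER_CUBIC)[:,:,::-1])"
```

```text
47.7833 [ 0.404  -0.2001  0.3976] phi 117.89 w 0.0426 0.0 [ 0.4  0.5 -0.6] q6 -1.1
expect [0.5026 0.0403]
expect [0.5896 0.0525]
expect [0.4756 0.112 ]
expect [0.5961 0.129 ]
slab T (253.03454680534918, 234.20245170876672, array([0.4748, 0.1137]), np.float64(-82.3), array([0.038, 0.012]))
slab T (277.21462264150944, 226.3558586272901, array([0.5008, 0.041 ]), np.float64(-171.1), array([0.011, 0.037]))
slab T (249.7069625638117, 194.7678436377387, array([0.5952, 0.1283]), np.float64(-82.1), array([0.038, 0.016]))
slab T (274.28346216436125, 197.44063601844317, array([0.5891, 0.0527]), np.float64(-171.9), array([0.011, 0.038]))
```

View pics/c10.png

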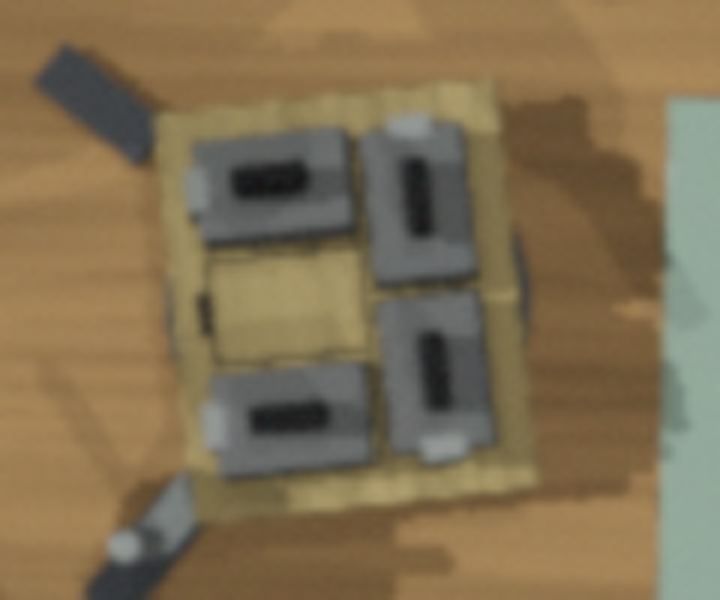

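All four cases sit in their outlines within about 2 mm. They are square, with clasps outwards, and the post stands over the strapping foot at the stop. The arm is clear of everything, so I'm handing in.

```bash
python3 -c "
from rig import manip
print(manip.sign_off())"
```

```text
the job is handed in; nothing more can be done
None
```

The job is handed in (no verdict came back): all four watch cases lie in their outlines within about 2 mm, clasps outwards, the turntable is at its strapping stop, and the arm is clear of everything.

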